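# Set the try square to the marking pin on a clamped carving board

## Robot

A 6-joint arm with a two-finger parallel gripper is mounted at the origin on the work surface. World frame = base frame: x ahead of the robot, y to its left, z up, the work surface at z = 0. Lengths are in m, angles in rad, forces in N, time in s.
With the tool pointing down it reaches from about 0.3 to 0.775 m from the base axis. Payload 14.6 kg.
Tool frame: the origin (TCP) lies on the mounting face of the last link; the fingertips stand 199 mm ahead of it and the grasp point (between the pads) lies 180 mm ahead of it; z points along the fingers, y is the direction in which the jaws open and shut (so a half turn about z gives the same grasp; the last joint's range is limited). The gripper opens to 94 mm and grips with 3 to 60 N. Pads are 16 mm wide; open, the fingers measure 119 mm over their backs; the gripper's body (75 mm by 177 mm) begins 78 mm behind the grasp point.
Start: joints at [1.056, 0.3, 1.521, -0, 1.321, -0.067], TCP at [0.238, 0.496, 0.405] pointing down, gripper open.
Joint ranges: [-3.03, 3.03], [-0.79, 2.21], [0.23, 2.52], [-1.04, 4.18], [0, 3.07], [-2.55, 2.55]. Speed limits (rad/s): [2.22, 2.22, 2.57, 3.14, 3.14, 3.14].

## Interface

Orientations are given as [roll, pitch, yaw] about the fixed x, y, z axes, in that order (R = Rz(yaw) Ry(pitch) Rx(roll)).
In Python, from station import sensors, vision, job gives the robot as it stands. The module is installed in compiled form; this text tells all that it offers.
- The arm moves only by the tool arm_command, never from a script. Its argument "plan" is one flat list of numbers, 5 for each row, row after row: the closure, from -1 (fully open) to 1 (shut), so that 0 is half open, then the shift along the world's x, y, z scaled (see below), then the turn about the world's z scaled (see below). A call has 1 to 20 rows; each row is the pose to reach, as a shift and turn from the pose commanded when the call began; what a row does not reach only later rows make up. The controller multiplies each number of a shift by 400 mm and each number of a turn by 120 degrees. A row lasts 1/10 s, in which the tool goes at most 50 mm and 8.59 degrees, less where a joint would pass 70% of its speed; a pose out of reach is approached as far as the arm can. A call with a number of a shift or a turn outside -1 to 1 is refused whole. A call with a gripper value outside its range is refused whole. The fingers move at their own pace and stop on an object; "newtons" is the grip in N (left out, the last holds). Time passes only in rows, so rows that repeat a pose let the fingers close. It gives the time, the measured TCP pose, the force and the opening at its end, in the units of the state.
- sensors.get_obs(): the state, without advancing time (a new reading comes with each control period).
- vision.camera(name): name is "scene" or "top" or "wrist"; returns the picture (480x640x3 uint8, blue, green, red); there is no depth.
- vision.camera_params(name): a dict with "intrinsics" (3x3 intrinsics, pixels), "k1" (the pictures are not rectified: a ray, as slopes to the right and down, at radius r is drawn at 1 + k1 r^2 times it, then the intrinsics apply), "rvec" (rotation vector, rad) and "tvec" (3), from world to camera coordinates, as OpenCV has them. Camera axes: x right, y down, z forward; pixel columns grow to the right and rows downward; lengths in m; the calibration is good to about 2 mm. A picture is of the moment at which its call begins: read the wrist's pose just before it. camera_params takes no time and is no camera call; for the wrist camera it gives the pose at the moment of the call.
- job.hand_in(): hands the job in, once; it reports no verdict.
Trained networks look in the newest picture that a camera, given by its name, has taken for a name from the list of things; names that differ only in an ending like _2 or _b are one class to them, and where a whole thing is asked for, a point or a joint stands for the part that bears it (a point fixed in the world has none). Each returns a list of dicts, best first, with "confidence" (0 to 1); they miss things now and then, are a little off and sometimes report something else, mostly with a low value. They report only what shows in the picture. A call takes as long as a camera call.
- vision.search_frame(name, camera): "at" ([row, column] in pixels, amid what is visible of it).
- vision.silhouettes(name, camera): "mask" (480x640 bool, what is visible of it) and "at" ([row, column] in pixels, amid what is visible of it).
- vision.pinpoint(name, camera): "at" ([row, column] in pixels: a listed point, or the origin of a listed thing).
The state is a dict: "time_s": time; "qpos": joint angles; "joint_vel": joint speeds; "tau": joint torques, N m; "ee_pos": TCP position; "eef_rot": TCP orientation; "force": force on the tool from outside, world axes, zero at the start; "moment": the same for the moment, N m; "grip_width": finger opening in m.
Only numpy, scipy, OpenCV 4.12 (cv2) and the standard library are available. Lean on these libraries where they do the work, as an engineer would, in place of code of your own. Each camera call takes 0.05 s, during which the arm holds its last target.

## Task

Set up the try square for marking out the clamped lime-wood board: lay its steel blade flat on the board, with the brass face of its stock flush along the dark lipping on the board's front edge (facing the robot) and the blade's outer edge touching the brass shank of the red-headed marking pin. Press the stock home against the lipping with a steady push of about 12 N for a second, but never over 20 N, as the lipping dents and the pin bends; then let go and leave it lying there. Leave the wax tin, the gouge and the chisel where they are.

Things in the scene. Friction and masses are not known exactly. Their poses are not given: they have to be found in the camera images.
- square: L-shaped try square. Stock: wood bar 22 (x) x 100 (y) x 24 (z) mm, brass face on its +x side. Steel blade 3 mm thick, 40 mm wide (y = +10 to +50 mm, outer edge in line with the stock end), let into the stock's top, reaching 150 mm in +x from the brass face; its underside is 21 mm above the stock's. Origin: centre of the stock's underside
- square_heel (a point): point on the stock's brass face (x = +11 mm), 10 mm above its underside, 2 mm from the blade end (y = +48 mm)
- square_toe (a point): point on the stock's brass face, 10 mm above its underside, at the other end (y = -48 mm)
- board: pale lime-wood board 160 (x) x 220 (y) x 30 (z) mm, fixed to the bench; origin at the centre of its underside; its front edge (x = -80 mm) faces the robot. Dowel dogs 22 mm high stand at its ends (y = +-121 mm); a dark steel holdfast, 55 mm high, grips its back left corner (x = 50 to 106, y = 72 to 98 mm)
- lipping: the board's front edge: a darker strip 10 (x) x 220 (y) x 29 (z) mm along its front, its top 1 mm below the board's; origin at the centre of its underside, its front face at x = -5 mm; moves with the board
- board_edge (a point): middle of the board's upper front edge (x = -80, y = 0, z = 30 mm on the board), above the face of the lipping; axes as the board's
- pin: marking pin stuck upright and firm in the board: its shank, a brass sleeve that turns freely, is 8 mm in diameter and 22 mm tall, with a red ball head 16 mm in diameter whose top is 39 mm above the board. Origin: centre of its foot, on the board's upper face. The square's blade goes on its right (-y) side
- rest: dark wooden slab 150 (x) x 110 (y) x 21 (z) mm, fixed to the bench, on which the square starts, blade on the slab, stock standing on the bench before it; origin at the centre of its underside
- tin: brass wax tin, 36 mm in diameter, 34 mm tall, standing on the right part of the board; origin under its centre; leave alone
- gouge: carving gouge lying on the bench along its x axis, brown handle 110 x 24 x 24 mm at x = -110 to 0, steel to x = +118 mm; leave alone
- chisel: chisel, same size, red handle; leave alone

How it is judged:
By the outcome, as a careful person would: the job done as asked, in the order asked, and still so for the second after the job is handed in, with the robot touching nothing.
It also fails if it takes over 67 s, if anything falls off the work surface, if the arm or the gripper's body presses on something with over 40 N, if the wrist force passes 120 N, or if a joint passes its speed limit or range.

## Working session

There is one attempt and no reset: what is moved stays moved. The work goes in short steps, Python scripts to look and compute and a tool call to move; the robot and the scene stay as the last step left them, time stands still between calls to the robot, and variables do not carry over. Pictures are saved under pics/ and viewed, and the job is handed in when it is done.

Besides the shell and the picture viewer there is one more tool, called after "Call:" by a JSON object that holds its "name" and its "arguments". arm_command: Moves the arm, as the interface text tells. Its arguments: {"type":"object","properties":{"plan":{"type":"array"},"newtons":{"type":"number"}},"required":["plan"]}

```bash
mkdir -p pics; ls
python3 - <<'E'
from station import sensors, vision, job
import cv2
print(sensors.get_obs())
for c in ("scene","top","wrist"):
    im=vision.camera(c); cv2.imwrite(f"pics/{c}0.png",im); print(c,vision.camera_params(c))
E
```

```text
pics
{'time_s': 0.0, 'qpos': array([ 1.05642227e+00,  3.00478532e-01,  1.52158128e+00, -1.38694309e-05,
        1.32072150e+00, -6.66158823e-02]), 'joint_vel': array([ 0.00198973,  0.00125791, -0.00148676,  0.00096746,  0.00116029,
       -0.00037347]), 'tau': array([ 5.67326606e-04, -5.31782091e+01, -3.52763557e+01,  7.09390990e-02,
        2.40193005e-02, -8.46219837e-05]), 'ee_pos': array([0.23811531, 0.49574672, 0.40408204]), 'eef_rot': array([-3.14040574e+00, -6.57207546e-05,  2.69383788e+00]), 'force': array([0.02727177, 0.30707187, 0.32787257]), 'moment': array([ 0.0435722 , -0.00562903,  0.04724929]), 'grip_width': 0.0939210124691218}
scene {'intrinsics': array([[534.3795944 ,   0.        , 317.19346186],
       [  0.        , 534.3795944 , 239.67676506],
       [  0.        ,   0.        ,   1.        ]]), 'k1': 0.05126496049071223, 'rvec': array([ 1.20827792,  2.46435004, -0.79815397]), 'tvec': array([ 0.39717903, -0.25806081,  1.28997449])}
top {'intrinsics': array([[488.67465273,   0.        , 320.55522945],
       [  0.        , 488.67465273, 237.37292774],
       [  0.        ,   0.        ,   1.        ]]), 'k1': -0.0729519817895122, 'rvec': array([ 2.1829142 , -2.21388478,  0.11457581]), 'tvec': array([-0.09842134,  0.54964   ,  1.07942791])}
wrist {'intrinsics': array([[419.77914496,   0.        , 316.38441808],
       [  0.        , 419.77914496, 241.98245203],
       [  0.        ,   0.        ,   1.        ]]), 'k1': 0.020395733215787696, 'rvec': array([-2.44596344, -1.53938947, -0.2223195 ]), 'tvec': array([-0.5509479 , -0.02874384,  0.3920787 ])}
```

View pics/top0.png

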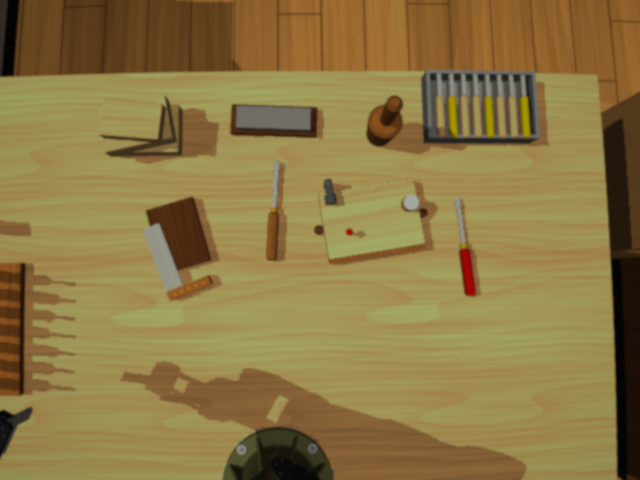

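View pics/scene0.png

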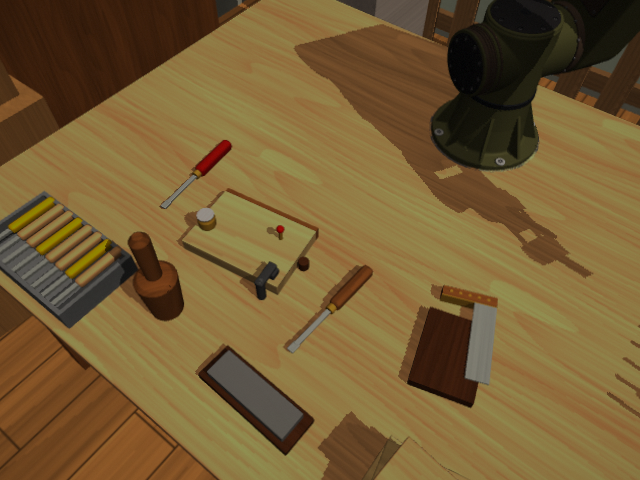

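View pics/wrist0.png

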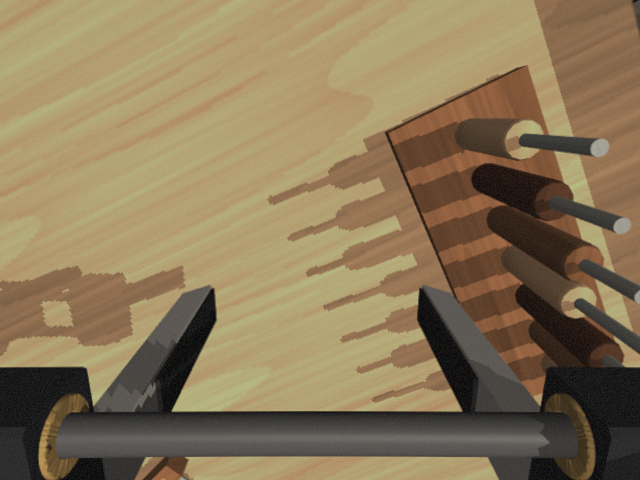

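```bash
cat > h.py <<'E'
from station import sensors, vision, job
import cv2, numpy as np
from scipy.optimize import least_squares
def prm(c):
    p=vision.camera_params(c); return p['intrinsics'],p['k1'],cv2.Rodrigues(np.array(p['rvec']))[0],np.array(p['tvec'])
def proj(P,pr):
    K,k1,R,t=pr; P=np.atleast_2d(P); X=P@R.T+t; s=X[:,:2]/X[:,2:]; r2=(s**2).sum(1,keepdims=True); s=s*(1+k1*r2)
    return np.stack([s[:,1]*K[1,1]+K[1,2], s[:,0]*K[0,0]+K[0,2]],1)   # row,col
def ray(rc,pr):
    K,k1,R,t=pr; rc=np.atleast_2d(rc).astype(float)
    d=np.stack([(rc[:,1]-K[0,2])/K[0,0],(rc[:,0]-K[1,2])/K[1,1]],1); s=d.copy()
    for _ in range(20): s=d/(1+k1*(s**2).sum(1,keepdims=True))
    D=np.c_[s,np.ones(len(s))]@R; return -R.T@t, D
def onz(rc,z,pr):
    C,D=ray(rc,pr); l=(z-C[2])/D[:,2]; return C+l[:,None]*D
def tri(obs):  # list of (rc,pr)
    A=np.zeros((3,3));b=np.zeros(3)
    for rc,pr in obs:
        C,D=ray(rc,pr); d=D[0]/np.linalg.norm(D[0]); M=np.eye(3)-np.outer(d,d); A+=M;b+=M@C
    return np.linalg.solve(A,b)
E
python3 - <<'E'
from h import *
vision.camera("top"); vision.camera("scene")
P={c:prm(c) for c in("top","scene")}
for n in ["square","square_heel","square_toe","board","board_edge","lipping","pin","rest","tin"]:
    o=[]
    for c in P:
        r=vision.pinpoint(n,c)
        if r: o.append((r[0]['at'],P[c])); print(n,c,np.round(r[0]['at'],1),round(r[0]['confidence'],2))
        else: print(n,c,'none')
    if len(o)==2: print('   ',tri(o).round(4))
print(sensors.get_obs()['time_s'])
E
```

```text
square top [287.5 193.3] 0.68
square scene [302.5 465.5] 0.61
    [ 0.4378  0.1891 -0.0087]
square_heel top [289.1 167. ] 0.97
square_heel scene [308.5 493.8] 0.76
    [0.4364 0.2395 0.0222]
square_toe top [275.8 208.5] 0.7
square_toe scene [297.7 443.2] 0.92
    [0.4638 0.1518 0.0054]
board top [221.2 370.7] 0.93
board scene [242.4 249.8] 0.81
    [ 0.5862 -0.224  -0.0032]
board_edge top [255.3 378.7] 0.96
board_edge scene [204.2 273.6] 0.75
    [ 0.5036 -0.232   0.0354]
lipping top [254.2 376.7] 0.69
lipping scene [213.5 275.1] 0.66
    [ 0.5061 -0.2299  0.0094]
pin top [233.2 346.5] 0.39
pin scene [237.1 280.3] 0.58
    [ 0.5564 -0.1646  0.0326]
rest top [237.4 176.3] 0.82
rest scene [357.3 448.4] 0.89
    [ 0.5554  0.2229 -0.0042]
tin top [204.4 408.6] 0.63
tin scene [225.4 206.6] 0.59
    [ 0.6207 -0.3079  0.022 ]
1.15
```

Run:
```python
from h import *
from scipy.spatial.transform import Rotation as Ro
o=sensors.get_obs(); K,k,R,t=prm("wrist")
T=Ro.from_euler('xyz',o['eef_rot']).as_matrix()
C=-R.T@t; print('cam in tool',(T.T@(C-o['ee_pos'])).round(4)); print('cam axes in tool\n',(T.T@R.T).round(3))
print(T.round(3))
```

```text
cam in tool [0.0838 0.001  0.0202]
cam axes in tool
 [[ 0.    -0.959 -0.283]
 [ 1.     0.     0.001]
 [-0.001 -0.283  0.959]]
[[-0.901  0.433 -0.   ]
 [ 0.433  0.901  0.   ]
 [ 0.     0.    -1.   ]]
```

Call:
{"name": "arm_command", "arguments": {"plan": [-1,0.625,-0.81,0.11,-0.39,-1,0.625,-0.81,0.11,-0.39,-1,0.625,-0.81,0.11,-0.39,-1,0.625,-0.81,0.11,-0.39,-1,0.625,-0.81,0.11,-0.39,-1,0.625,-0.81,0.11,-0.39,-1,0.625,-0.81,0.11,-0.39,-1,0.625,-0.81,0.11,-0.39,-1,0.625,-0.81,0.11,-0.39,-1,0.625,-0.81,0.11,-0.39,-1,0.625,-0.81,0.11,-0.39,-1,0.625,-0.81,0.11,-0.39,-1,0.625,-0.81,0.11,-0.39], "newtons": 20}}

```text
time_s: 2.45
ee_pos: [0.4875, 0.1728, 0.4487]
eef_rot: [-3.142, -0.0, 1.879]
force: [0.1, 0.2, 0.4]
grip_width: 0.0943
```

Run:
```python
from h import *
o=sensors.get_obs(); print(o['ee_pos'],o['eef_rot'],o['time_s'],o['force'],np.abs(o['joint_vel']).max())
im=vision.camera("wrist"); cv2.imwrite("pics/w1.png",im); pr=prm("wrist"); np.save("w1.npy",np.array([0])); import pickle; pickle.dump(pr,open("w1.pkl","wb"))
for n,z in [("square",0),("square_heel",.01),("square_toe",.01),("rest",0)]:
    r=vision.pinpoint(n,"wrist")
    if r: print(n,np.round(r[0]['at'],1),r[0]['confidence'],onz(r[0]['at'],z,pr).round(4))
```

```text
[0.4875159  0.17283007 0.44865536] [-3.14157881e+00 -8.36528779e-05  1.87873698e+00] 2.45 [0.07618641 0.21746215 0.39102425] 0.0048158703617904065
square [169.5 276.4] 0.66 [[0.4389 0.1932 0.    ]]
square_heel [119.5 284.9] 0.58 [[0.4341 0.2425 0.01  ]]
square_toe [216.1 294.1] 0.58 [[0.4697 0.1547 0.01  ]]
rest [179.2 393.9] 0.62 [[0.5556 0.22   0.    ]]
```

View pics/w1.png

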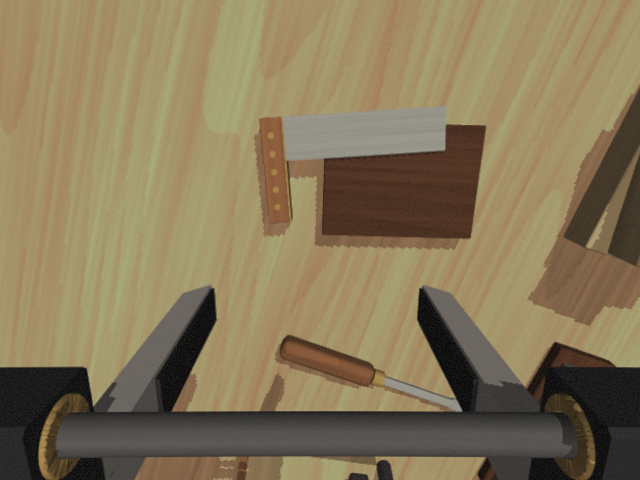

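Run:
```python
import cv2
im=cv2.imread("pics/w1.png"); cv2.imwrite("pics/w1c.png",cv2.resize(im[95:245,250:460],None,fx=3.8,fy=3.8,interpolation=cv2.INTER_CUBIC))
```

```text
(no output)
```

View pics/w1c.png

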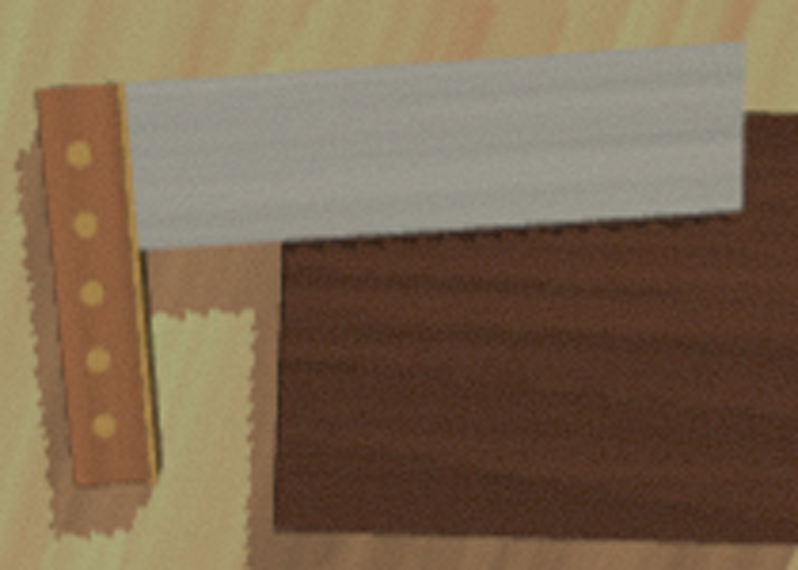

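```bash
cat >> h.py <<'E'
def fit(obj,obs,pr,x0):
    obj=np.array(obj,float); obs=np.array(obs,float)
    def w(p):
        c,s=np.cos(p[2]),np.sin(p[2]); return np.c_[p[0]+c*obj[:,0]-s*obj[:,1],p[1]+s*obj[:,0]+c*obj[:,1],obj[:,2]]
    r=least_squares(lambda p:(proj(w(p),pr)-obs).ravel(),x0,x_scale=[.01,.01,.1]); 
    return r.x,(proj(w(r.x),pr)-obs).round(1)
E
python3 - <<'E'
from h import *
import pickle
pr=pickle.load(open("w1.pkl","rb"))
c=np.array([(38,90),(125,84),(154,484),(76,484),(743,43),(741,211),(142,250)],float)
px=(c+.5)/3.8-.5+np.array([250,95]); obs=px[:,::-1]
obj=np.array([(-11,50,24),(11,50,24),(11,-50,24),(-11,-50,24),(161,50,24),(161,10,24),(11,10,24)])/1000
x,r=fit(obj,obs,pr,[.44,.19,.3]); print(x,np.degrees(x[2])); print(r.tolist())
o=sensors.get_obs(); print(o['ee_pos'],o['eef_rot'])
y=x[2]; 
g=x[:2]+(-.004)*np.array([-np.sin(y),np.cos(y)]); print('grasp xy',g)
E
```

```text
[0.43998982 0.19422847 0.36901298] 21.142886523185478
[[-0.4, -0.8], [-0.3, 0.1], [-0.2, 0.9], [1.1, -0.7], [-0.2, 1.1], [0.3, 0.3], [0.0, -0.9]]
[0.48796879 0.17205693 0.44864844] [-3.14157662e+00  4.59255936e-06  1.87752809e+00]
grasp xy [0.4414326  0.19049773]
```

Call:
{"name": "arm_command", "arguments": {"plan": [-1,0.22,-1,-0.05,0,-1,0.22,-1,-0.05,0,-1,0.22,-1,-0.05,0,-1,0.22,-1,-0.05,0,-1,0.22,-1,-0.05,0,-1,0.22,-1,-0.05,0,-1,0.22,-1,-0.05,0,-1,0.22,-1,-0.05,0,-1,0.22,-1,-0.05,0]}}

```text
time_s: 3.6
ee_pos: [0.5761, -0.2325, 0.4274]
eef_rot: [-3.14, -0.0, 1.873]
force: [-0.9, 1.2, -0.9]
grip_width: 0.094
```

Call:
{"name": "arm_command", "arguments": {"plan": [-1,0,-0.17,-0.1,0,-1,0,-0.17,-0.1,0,-1,0,-0.17,-0.1,0,-1,0,-0.17,-0.1,0,-1,0,-0.17,-0.1,0]}}

```text
time_s: 4.1
ee_pos: [0.5764, -0.2949, 0.3898]
eef_rot: [3.141, 0.001, 1.878]
force: [-1.0, -0.5, -0.1]
grip_width: 0.0942
```

Run:
```python
from h import *
o=sensors.get_obs(); print(o['ee_pos'],o['eef_rot'],o['time_s'],o['force'],np.abs(o['joint_vel']).max())
im=vision.camera("wrist"); cv2.imwrite("pics/w2.png",im); pr=prm("wrist"); import pickle; pickle.dump(pr,open("w2.pkl","wb"))
for n,z in [("board",0),("board_edge",.03),("lipping",.0),("pin",.03)]:
    r=vision.pinpoint(n,"wrist")
    if r: print(n,np.round(r[0]['at'],1),r[0]['confidence'],onz(r[0]['at'],z,pr).round(4))
```

```text
[ 0.57642399 -0.29493831  0.38976109] [3.14058633e+00 8.67450987e-04 1.87817893e+00] 4.1 [-0.98769671 -0.45725291 -0.06305394] 0.006065603850616057
board [135.1 351.6] 0.66 [[ 0.5845 -0.2191  0.    ]]
board_edge [118.1 255.1] 0.79 [[ 0.5065 -0.2294  0.03  ]]
lipping [121.1 262.8] 0.96 [[ 0.5093 -0.231   0.    ]]
pin [ 48.8 346. ] 0.61 [[ 0.5577 -0.1617  0.03  ]]
```

View pics/w2.png

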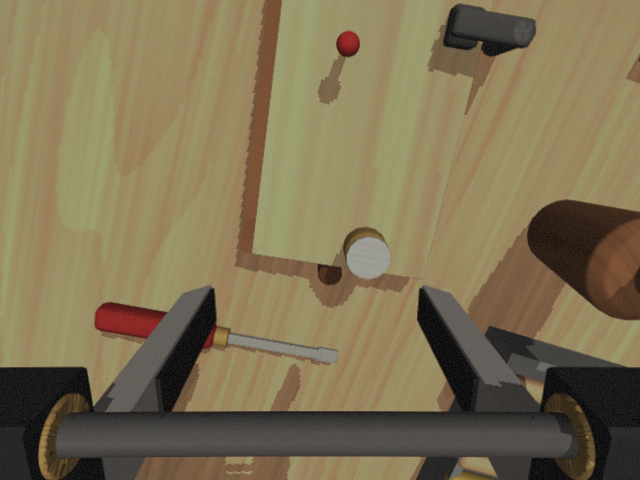

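Call:
{"name": "arm_command", "arguments": {"plan": [-1,0,0.15,0.05,0,-1,0,0.15,0.05,0,-1,0,0.15,0.05,0,-1,0,0.15,0.05,0]}}

```text
time_s: 4.75
ee_pos: [0.5761, -0.2366, 0.4086]
eef_rot: [3.142, 0.0, 1.877]
force: [-0.1, 0.3, -1.2]
grip_width: 0.0939
```

Run:
```python
from h import *
o=sensors.get_obs(); print(o['ee_pos'],o['eef_rot'],o['time_s'],o['force'],np.abs(o['joint_vel']).max())
im=vision.camera("wrist"); cv2.imwrite("pics/w3.png",im); pr=prm("wrist"); import pickle; pickle.dump(pr,open("w3.pkl","wb"))
for n,z in [("board",0),("board_edge",.03),("lipping",.0),("pin",.03)]:
    r=vision.pinpoint(n,"wrist")
    if r: print(n,np.round(r[0]['at'],1),r[0]['confidence'],onz(r[0]['at'],z,pr).round(4))
cv2.imwrite("pics/w3c.png",cv2.resize(im[0:310,210:560],None,fx=1.9,fy=1.9,interpolation=cv2.INTER_CUBIC))
cv2.imwrite("pics/w3p.png",cv2.resize(im[60:210,230:400],None,fx=4,fy=4,interpolation=cv2.INTER_CUBIC))
```

```text
[ 0.57612878 -0.2365645   0.40861178] [3.14157032e+00 3.47889794e-04 1.87743298e+00] 4.75 [-0.1420538   0.26304617 -1.19470695] 0.02026052040996949
board [196.9 330.4] 0.75 [[ 0.5845 -0.22    0.    ]]
board_edge [183.5 236.9] 0.85 [[ 0.5022 -0.2282  0.03  ]]
lipping [182.2 252.1] 0.64 [[ 0.5112 -0.2288  0.    ]]
pin [129.6 320.7] 0.89 [[ 0.5569 -0.1643  0.03  ]]
```

View pics/w3c.png

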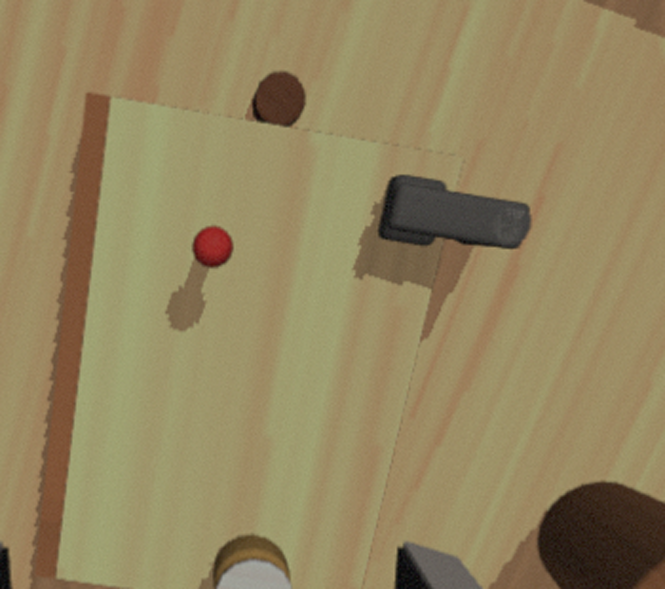

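View pics/w3p.png

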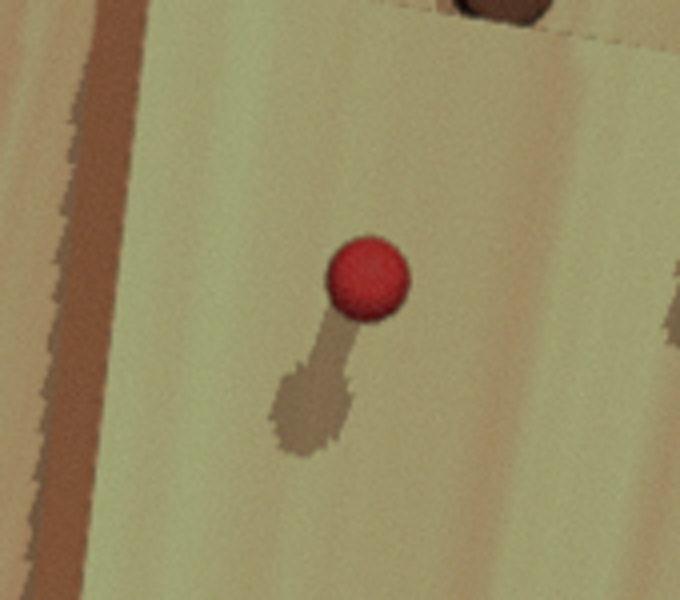

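```bash
python3 - <<'E'
from h import *
import pickle
pr=pickle.load(open("w3.pkl","rb"))
c=np.array([(87,93),(110,98),(33,577),(57,578),(462,155)],float)
px=(c+.5)/1.9-.5+np.array([210,0]); obs=px[:,::-1]
obj=np.array([(-80,110,29),(-70,110,30),(-80,-110,29),(-70,-110,30),(80,110,30)])/1000
x,r=fit(obj,obs,pr,[.585,-.22,.15]); print(x,np.degrees(x[2])); print(r.tolist())
p=(np.array([369,279])+.5)/4-.5+np.array([230,60]); pin=onz(p[::-1],.061,pr)[0]; print('pin',pin)
c,s=np.cos(x[2]),np.sin(x[2]); R=np.array([[c,-s],[s,c]])
pb=R.T@(pin[:2]-x[:2]); print('pin in board',pb)
# cross checks with other cams
P={k:prm(k) for k in("top","scene")}
for k in P:
    W=np.c_[(obj[:,:2]@R.T+x[:2]),obj[:,2]]; print(k,proj(W,P[k]).round(1).tolist(),proj(pin,P[k]).round(1))
# goal pose of square: face at board x=-80, outer edge y = pin y -4
g=np.array([-.080-.011,pb[1]-.004-.050]); print('goal',x[:2]+R@g,'yaw',x[2], 'in board',g)
E
python3 - <<'E'
import cv2
for n,(a,b,c,d) in {"top":(170,280,300,440),"scene":(170,310,170,330)}.items():
    im=cv2.imread(f"pics/{n}0.png"); cv2.imwrite(f"pics/{n}0c.png",cv2.resize(im[a:b,c:d],None,fx=4,fy=4,interpolation=cv2.INTER_CUBIC))
E
```

```text
[ 0.58477805 -0.21840626  0.15184161] 8.699883446954251
[[-0.3, -0.9], [-0.9, -0.5], [-0.0, 1.0], [1.4, -1.1], [0.5, 1.5]]
pin [ 0.55716427 -0.16323271  0.061     ]
pin in board [-0.01895057  0.05871556]
top [[263.5, 328.1], [259.0, 327.3], [247.2, 424.0], [242.8, 423.3], [193.3, 316.2]] [[231.6 347.2]]
scene [[227.6, 318.5], [230.7, 316.1], [187.4, 228.0], [190.1, 225.2], [286.8, 277.1]] [[229.  280.3]]
goal [ 0.49411181 -0.22750951] yaw 0.15184161068910512 in board [-0.091       0.00471556]
```

View pics/top0c.png

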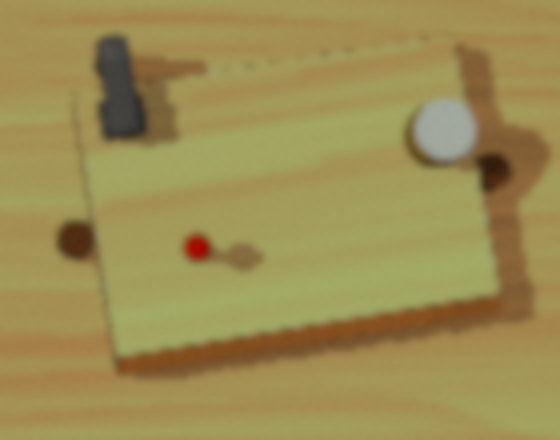

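View pics/scene0c.png

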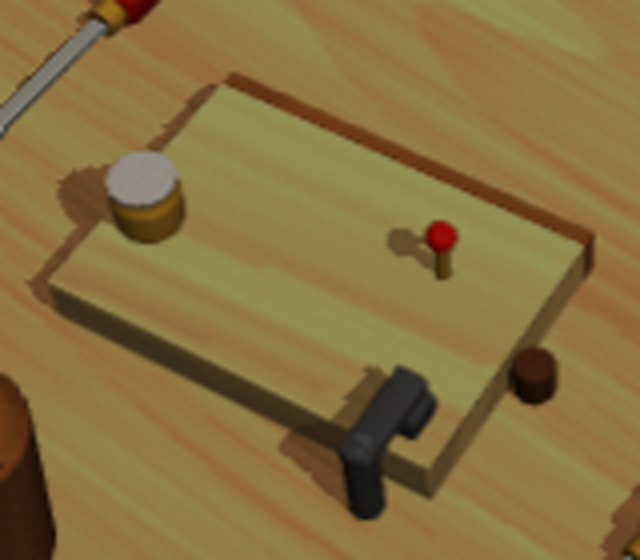

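Call:
{"name": "arm_command", "arguments": {"plan": [0.1,-0.337,1,-0.17,0.03,0.1,-0.337,1,-0.17,0.03,0.1,-0.337,1,-0.17,0.03,0.1,-0.337,1,-0.17,0.03,0.1,-0.337,1,-0.17,0.03,0.1,-0.337,1,-0.17,0.03,0.1,-0.337,1,-0.17,0.03,0.1,-0.337,1,-0.17,0.03,0.1,-0.337,1,-0.17,0.03,0.1,-0.337,1,-0.17,0.03,0.1,-0.337,1,-0.17,0.03]}}

```text
time_s: 6.1
ee_pos: [0.4415, 0.1636, 0.3406]
eef_rot: [-3.141, 0.0, 1.941]
force: [0.6, 0.4, 0.3]
grip_width: 0.0424
```

Run:
```python
from h import *
o=sensors.get_obs(); print(o['ee_pos'],o['eef_rot'],o['time_s'],o['force'],o['grip_width'])
im=vision.camera("wrist"); cv2.imwrite("pics/w4.png",im); pr=prm("wrist"); import pickle; pickle.dump(pr,open("w4.pkl","wb"))
print(np.degrees(o['eef_rot'][2])-90)
```

```text
[0.44152999 0.16364548 0.34062048] [-3.14147141e+00  1.40295987e-04  1.94059608e+00] 6.1 [0.55278333 0.44094943 0.29162258] 0.04242048791190635
21.187965314570476
```

View pics/w4.png

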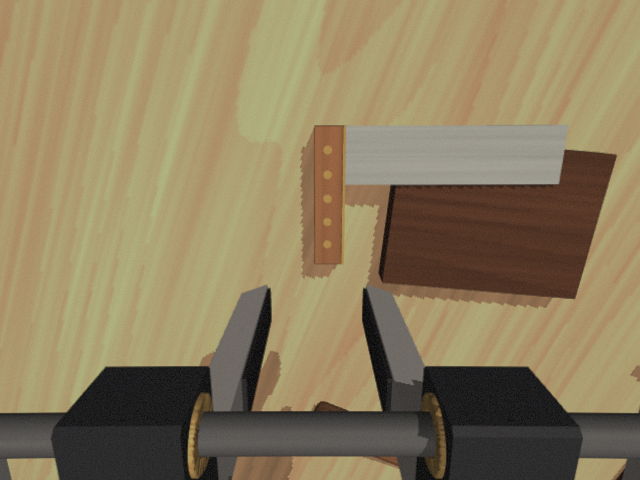

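Run:
```python
from h import *
import pickle
pr=pickle.load(open("w4.pkl","rb"))
obs=[(125,314.5),(125,345),(263,343),(263,314),(125.5,567),(184,560),(184,344.5)]
obj=np.array([(-11,50,24),(11,50,24),(11,-50,24),(-11,-50,24),(161,50,24),(161,10,24),(11,10,24)])/1000
x,r=fit(obj,obs,pr,[.44,.19,.3]); print(x,np.degrees(x[2])); print(r.tolist())
y=x[2]; g=x[:2]+(-.004)*np.array([-np.sin(y),np.cos(y)]); d=g-[.4415,.1636]; print('grasp xy',g,d,d/.4, (.202-.3406)/.4)
```

```text
[0.43977498 0.19420518 0.36567519] 20.951644958530746
[[-0.2, -0.8], [-0.1, 1.1], [0.8, -0.1], [0.7, -0.5], [-0.7, 1.5], [0.1, -1.7], [-0.3, 0.2]]
grasp xy [0.4412053  0.19046965] [-0.0002947   0.02686965] [-0.00073676  0.06717412] -0.3465
```

Call:
{"name": "arm_command", "arguments": {"plan": [0.1,0,0.067,-0.1,0,0.1,0,0.067,-0.15,0,0.1,0,0.067,-0.24,0,0.1,0,0.067,-0.3,0,0.1,0,0.067,-0.342,0,0.1,0,0.067,-0.342,0,0.1,0,0.067,-0.342,0]}}

```text
time_s: 6.85
ee_pos: [0.442, 0.1898, 0.2044]
eef_rot: [3.141, 0.0, 1.938]
force: [0.2, 0.2, 0.4]
grip_width: 0.042
```

Call:
{"name": "arm_command", "arguments": {"plan": [1,0,0,0,0,1,0,0,0,0,1,0,0,0,0,1,0,0,0,0,1,0,0,0,0,1,0,0,0,0,1,0,0,0,0], "newtons": 45}}

```text
time_s: 7.55
ee_pos: [0.4415, 0.1906, 0.2045]
eef_rot: [3.141, 0.0, 1.94]
force: [-1.0, -1.3, 6.9]
grip_width: 0.0216
```

Run:
```python
from h import *
o=sensors.get_obs(); print(o['ee_pos'],o['eef_rot'],o['time_s'],o['force'],o['grip_width'],o['joint_vel'])
```

```text
[0.44149616 0.19059817 0.20452735] [3.14066861e+00 2.36613897e-04 1.94002420e+00] 7.55 [-1.02336043 -1.29618863  6.94617627] 0.021626913776045097 [ 0.00177461 -0.00044214 -0.00120716 -0.00158482  0.00054205  0.00178073]
```

Call:
{"name": "arm_command", "arguments": {"plan": [1,0,0,0.05,0,1,0,0,0.12,0,1,0,0,0.25,0,1,0,0,0.35,0,1,0,0,0.35,0,1,0,0,0.35,0]}}

```text
time_s: 8.15
ee_pos: [0.4411, 0.1905, 0.3438]
eef_rot: [3.141, 0.0, 1.94]
force: [-0.1, -0.4, -2.6]
grip_width: 0.022
```

Run:
```python
from h import *
o=sensors.get_obs(); print(o['ee_pos'],o['eef_rot'],o['time_s'],o['force'],o['moment'],o['grip_width'])
im=vision.camera("wrist"); cv2.imwrite("pics/w5.png",im); pr=prm("wrist"); import pickle; pickle.dump(pr,open("w5.pkl","wb"))
im=vision.camera("scene"); cv2.imwrite("pics/s5.png",im)
```

```text
[0.44107908 0.19050421 0.3438403 ] [3.14087340e+00 5.32690862e-05 1.93990615e+00] 8.15 [-0.11056857 -0.38999133 -2.64288709] [-0.20222403  0.14336614  0.04712118] 0.02195956524181175
```

View pics/w5.png

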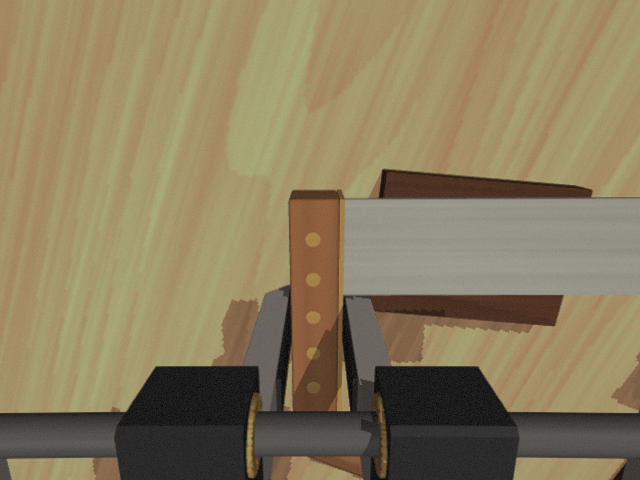

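View pics/s5.png

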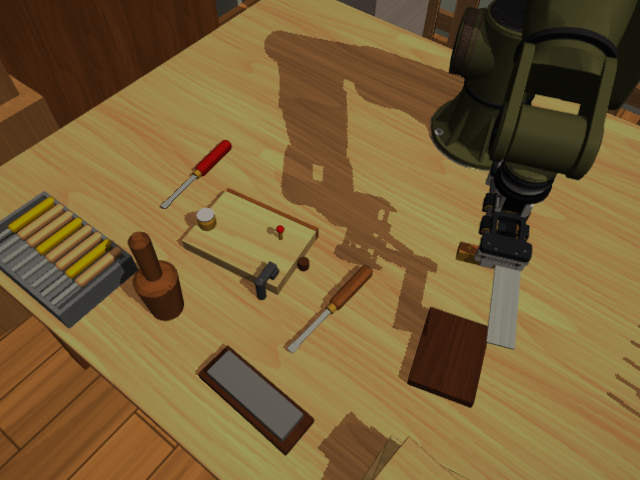

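Run:
```python
from h import *
import pickle
from scipy.spatial.transform import Rotation as Ro
pr=pickle.load(open("w5.pkl","rb"))
# tool-frame-ish: square frame at pose x; z=lift
obj=np.array([(-11,50,24),(11,50,24),(11,10,24),(-11,50,0),(9.5,50,0)])/1000
obs=np.array([(198,289.5),(198,343),(295,344),(190.5,292),(190.5,340)])
def w(p): return Ro.from_euler('xyz',[p[3],p[4],p[2]]).apply(obj)+[p[0],p[1],p[5]]
p0=np.array([.4394,.1941,.3694,0,0,.1393]); print((proj(w(p0),pr)-obs).round(1).tolist())
r=least_squares(lambda p:np.r_[(proj(w(p),pr)-obs).ravel(), (p-p0)/np.array([.003,.003,.02,.1,.02,.003])],p0,x_scale=[.01,.01,.1,.1,.1,.01]); print(r.x.round(4),(proj(w(r.x),pr)-obs).round(1).tolist())
c,s=np.cos(.1518),np.sin(.1518);R=np.array([[c,-s],[s,c]])
B=np.array([.58478,-.21841])
for X in (p0,r.x):
  tool=np.array([.4411,.1905]); a=.1518-X[2]; off=tool-X[:2]; ca,sa=np.cos(a),np.sin(a)
  off2=np.array([[ca,-sa],[sa,ca]])@off
  for gx,gy in ((.025,.012),(.020,.010)):
    g=B+R@np.array([-.091-gx,.0047-gy]); t=g+off2; d=t-tool; print(t,d,d/.4,'turn',np.degrees(a)/120)
```

```text
[[2.3, -2.3], [2.4, 1.5], [1.4, -1.4], [-0.5, -1.1], [-0.4, -2.4]]
[ 0.4404  0.1938  0.3744 -0.0439 -0.013   0.139 ] [[0.1, -1.1], [0.0, 1.9], [-0.3, -0.3], [0.1, 0.7], [0.0, -1.3]]
[ 0.47210055 -0.24704942] [ 0.03100055 -0.43754942] [ 0.07750138 -1.09387354] turn -0.10389634685038929
[ 0.47674062 -0.24431633] [ 0.03564062 -0.43481633] [ 0.08910155 -1.08704082] turn -0.10389634685038929
[ 0.4711688  -0.24659037] [ 0.0300688  -0.43709037] [ 0.07517201 -1.09272593] turn -0.1062961734632563
[ 0.47580887 -0.24385728] [ 0.03470887 -0.43435728] [ 0.08677218 -1.0858932 ] turn -0.1062961734632563
```

Call:
{"name": "arm_command", "arguments": {"plan": [1,0.075,-0.1,0,-0.02,1,0.075,-0.22,0,-0.04,1,0.075,-0.34,0,-0.06,1,0.075,-0.46,0,-0.08,1,0.075,-0.58,0,-0.104,1,0.075,-0.7,0,-0.104,1,0.075,-0.82,0,-0.104,1,0.075,-0.92,0,-0.104,1,0.075,-1,0,-0.104,1,0.075,-1,0,-0.104,1,0.075,-1,0,-0.104]}}

```text
time_s: 9.35
ee_pos: [0.4711, -0.2097, 0.3421]
eef_rot: [-3.139, -0.002, 1.721]
force: [0.1, 0.7, -2.5]
grip_width: 0.0215
```

Call:
{"name": "arm_command", "arguments": {"plan": [1,0,-0.1,-0.03,0,1,0,-0.1,-0.1,0,1,0,-0.1,-0.15,0,1,0,-0.1,-0.2,0,1,0,-0.1,-0.2,0,1,0,-0.1,-0.2,0]}}

```text
time_s: 9.95
ee_pos: [0.4716, -0.2487, 0.2639]
eef_rot: [-3.141, -0.001, 1.723]
force: [0.5, -0.2, -2.0]
grip_width: 0.0214
```

Run:
```python
from h import *
o=sensors.get_obs(); print(o['ee_pos'],o['eef_rot'],o['time_s'],o['force'],o['moment'],o['grip_width'])
im=vision.camera("wrist"); cv2.imwrite("pics/w6.png",im); pr=prm("wrist"); import pickle; pickle.dump(pr,open("w6.pkl","wb"))
im=vision.camera("scene"); cv2.imwrite("pics/s6.png",cv2.resize(im[130:330,130:400],None,fx=2.9,fy=2.9,interpolation=cv2.INTER_CUBIC))
```

```text
[ 0.47160958 -0.24869173  0.26389801] [-3.14090659e+00 -6.33063402e-04  1.72309956e+00] 9.95 [ 0.5262311  -0.17323689 -1.96799249] [-0.20873316  0.189843    0.00368048] 0.021397655810660134
```

View pics/w6.png

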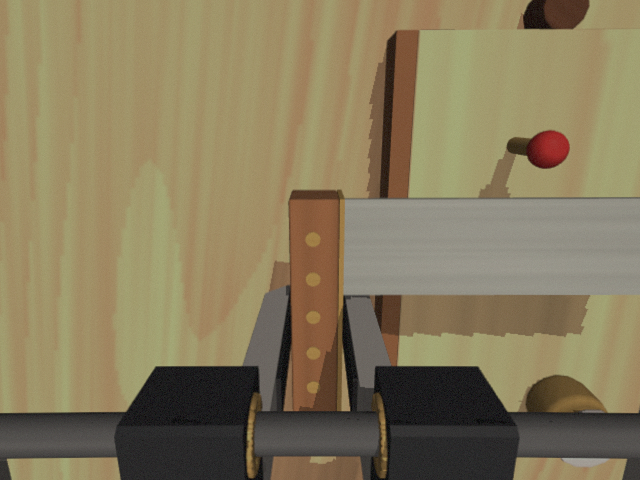

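View pics/s6.png

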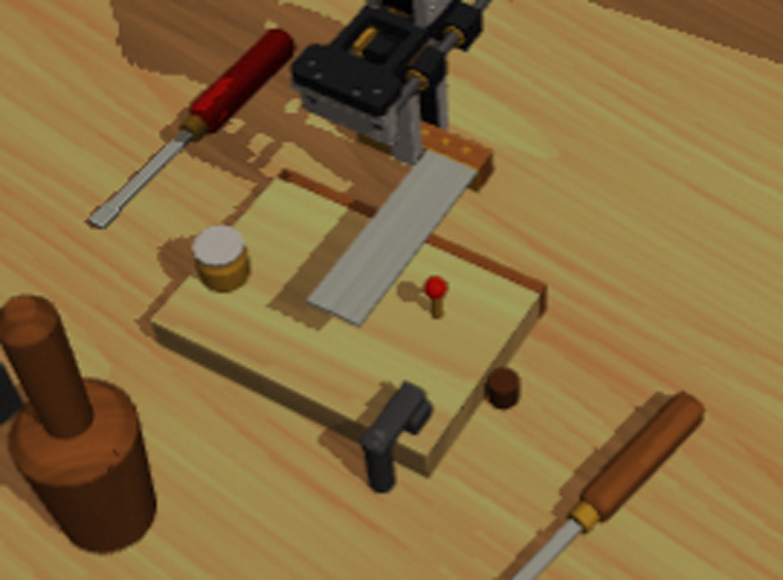

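Call:
{"name": "arm_command", "arguments": {"plan": [1,0,0,-0.05,0,1,0,0,-0.08,0,1,0,0,-0.1,0,1,0,0,-0.11,0,1,0,0,-0.117,0,1,0,0,-0.117,0,1,0,0,-0.117,0]}}

```text
time_s: 10.75
ee_pos: [0.4714, -0.2495, 0.2174]
eef_rot: [3.141, 0.0, 1.722]
force: [-0.5, -0.2, -2.2]
grip_width: 0.0215
```

Run:
```python
from h import *
import pickle
pr=pickle.load(open("w6.pkl","rb"))
a=onz([(30,395.5),(363,383.5)],.029,pr); print(a, np.degrees(np.arctan2(-(a[0]-a[1])[0],(a[0]-a[1])[1])))
a=onz([(30,419),(190,409)],.030,pr); print(a, np.degrees(np.arctan2(-(a[0]-a[1])[0],(a[0]-a[1])[1])))
print(onz((149,548),.061,pr), onz((146,512),.030,pr))
o=sensors.get_obs(); print(o['ee_pos'],o['eef_rot'],o['time_s'],o['force'],o['moment'],o['grip_width'])
im=vision.camera("wrist"); cv2.imwrite("pics/w7.png",im); pr=prm("wrist"); pickle.dump(pr,open("w7.pkl","wb"))
```

```text
[[ 0.48933607 -0.12173684  0.029     ]
 [ 0.51855627 -0.29528756  0.029     ]] 9.557081019081682
[[ 0.49988809 -0.12033952  0.03      ]
 [ 0.51136541 -0.19348222  0.03      ]] 8.917945210653983
[[ 0.55818601 -0.16349494  0.061     ]] [[ 0.55702618 -0.16435161  0.03      ]]
[ 0.471439   -0.24951167  0.21743926] [3.14115941e+00 3.12580465e-04 1.72192248e+00] 10.75 [-0.46526991 -0.17454874 -2.22481745] [-0.1120207   0.14204558 -0.0516143 ] 0.021493842602160834
```

View pics/w7.png

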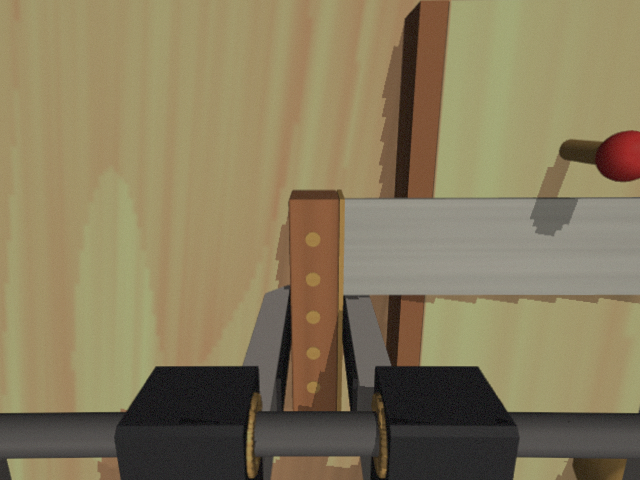

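Run:
```python
from h import *
import pickle
pr=pickle.load(open("w7.pkl","rb"))
im=cv2.imread("pics/w7.png").astype(float)
# pale/lipping boundary: red-brown->pale; find subpixel column by max gradient in green
rows=list(range(15,190,5))+list(range(310,355,5)); pts=[]
for r in rows:
    g=cv2.GaussianBlur(im[:,:,1],(5,5),1)[r]; d=np.diff(g[405:455]); k=int(np.argmax(d)); 
    pts.append((r,405+k+.5))
A=onz(pts,.030,pr); 
k=np.polyfit(A[:,1],A[:,0],1); res=A[:,0]-np.polyval(k,A[:,1]); ok=abs(res-np.median(res))<.001; k=np.polyfit(A[ok,1],A[ok,0],1)
print(ok.sum(),len(ok),np.degrees(np.arctan(-k[0])), 'x at y=-.2275:',np.polyval(k,-.2275), A[0],A[-1])
c,s=np.cos(.1518),np.sin(.1518);B=np.array([.58478,-.21841]); l=np.array([B[0]-.07*c-(-.0)*s]); 
for yb in(.1,-.05): print(B+np.array([[c,-s],[s,c]])@[-.07,yb], np.polyval(k,(B+np.array([[c,-s],[s,c]])@[-.07,yb])[1]))
```

```text
44 44 8.547901272379534 x at y=-.2275: 0.515585414093445 [ 0.50004218 -0.12468751  0.03      ] [ 0.52007472 -0.2579016   0.03      ]
[ 0.5004632  -0.13014519] 0.5009524196722668
[ 0.52314585 -0.27842026] 0.523239025625173
```

Call:
{"name": "arm_command", "arguments": {"plan": [1,0,0,-0.0025,0,1,0,0,-0.005,0,1,0,0,-0.005,0]}}

```text
time_s: 11.1
ee_pos: [0.4713, -0.2494, 0.215]
eef_rot: [-3.141, -0.0, 1.722]
force: [-0.9, -0.0, -1.6]
grip_width: 0.0214
```

Call:
{"name": "arm_command", "arguments": {"plan": [1,0,0,-0.0025,0,1,0,0,-0.0025,0,1,0,0,-0.0025,0]}}

```text
time_s: 11.4
ee_pos: [0.4713, -0.2494, 0.214]
eef_rot: [-3.142, -0.0, 1.722]
force: [-0.2, 0.1, -2.5]
grip_width: 0.0215
```

Call:
{"name": "arm_command", "arguments": {"plan": [1,0,0,-0.0025,0,1,0,0,-0.0025,0,1,0,0,-0.0025,0]}}

```text
time_s: 11.7
ee_pos: [0.4714, -0.2495, 0.2134]
eef_rot: [3.141, 0.0, 1.722]
force: [-2.0, 0.9, 3.5]
grip_width: 0.0216
```

Run:
```python
from h import *
o=sensors.get_obs(); print(o['ee_pos'],o['eef_rot'],o['time_s'],o['force'],o['moment'],o['grip_width'])
```

```text
[ 0.47141118 -0.24951323  0.21340545] [3.14113952e+00 3.85936796e-04 1.72200190e+00] 11.7 [-2.04038681  0.87383286  3.45958967] [0.04799331 0.28948837 0.04312927] 0.021608040626097905
```

Call:
{"name": "arm_command", "arguments": {"plan": [1,0.002,0.01,0.0015,0,1,0.004,0.02,0.0015,0,1,0.006,0.029,0.0015,0,1,0.006,0.029,0.0015,0]}}

```text
time_s: 12.1
ee_pos: [0.4739, -0.2373, 0.2136]
eef_rot: [3.142, -0.0, 1.723]
force: [0.9, -0.6, -0.9]
grip_width: 0.0217
```

Run:
```python
from h import *
import pickle
o=sensors.get_obs(); print(o['ee_pos'],o['eef_rot'],o['time_s'],o['force'],o['moment'],o['grip_width'])
im=vision.camera("wrist"); cv2.imwrite("pics/w8.png",im); pr=prm("wrist"); pickle.dump(pr,open("w8.pkl","wb"))
im=vision.camera("scene"); cv2.imwrite("pics/s8.png",cv2.resize(im[170:290,220:340],None,fx=5,fy=5,interpolation=cv2.INTER_CUBIC))
```

```text
[ 0.47389661 -0.23727247  0.21358223] [ 3.14153291e+00 -1.47899433e-04  1.72256391e+00] 12.1 [ 0.91610452 -0.603719   -0.88025461] [-0.02695122 -0.13168119 -0.00880275] 0.02165157626317264
```

View pics/w8.png

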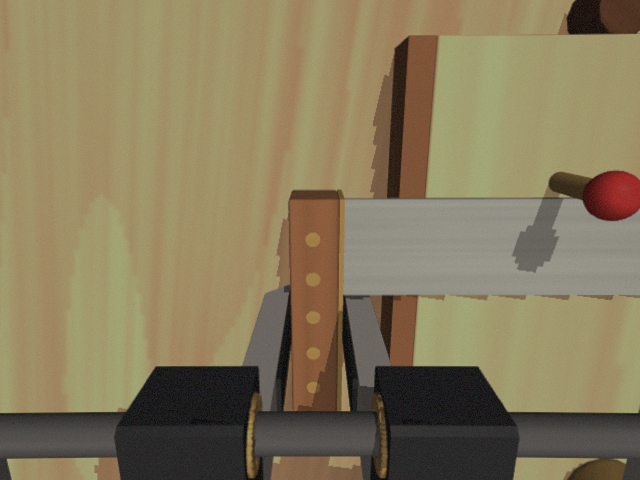

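View pics/s8.png

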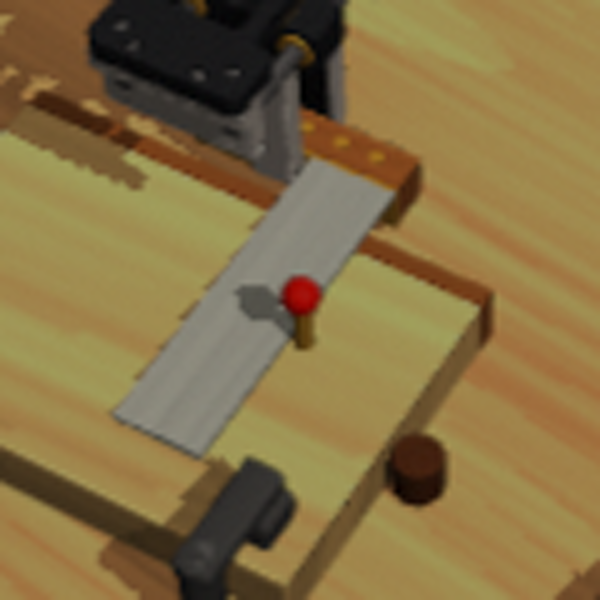

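Call:
{"name": "arm_command", "arguments": {"plan": [1,-0.0005,0.0025,0,0,1,-0.0008,0.005,0,0,1,-0.0008,0.005,0,0]}}

```text
time_s: 12.5
ee_pos: [0.4734, -0.2358, 0.2136]
eef_rot: [-3.142, -0.0, 1.722]
force: [0.6, -0.3, -1.2]
grip_width: 0.0215
```

Call:
{"name": "arm_command", "arguments": {"plan": [1,-0.0002,0.0015,0,0,1,-0.0004,0.0025,0,0,1,-0.0004,0.0025,0,0]}}

```text
time_s: 12.8
ee_pos: [0.4732, -0.2348, 0.2136]
eef_rot: [-3.142, 0.0, 1.722]
force: [-0.5, -0.6, -0.7]
grip_width: 0.0218
```

Call:
{"name": "arm_command", "arguments": {"plan": [1,-0.0002,0.0015,0,0,1,-0.0002,0.0015,0,0]}}

```text
time_s: 13.0
ee_pos: [0.4732, -0.2343, 0.2137]
eef_rot: [3.142, 0.0, 1.722]
force: [-0.3, -2.2, -1.2]
grip_width: 0.0217
```

Call:
{"name": "arm_command", "arguments": {"plan": [1,-0.0002,0.0015,0,0,1,-0.0002,0.0015,0,0]}}

```text
time_s: 13.2
ee_pos: [0.4731, -0.2338, 0.2137]
eef_rot: [3.141, 0.0, 1.722]
force: [-0.8, -3.3, -1.4]
grip_width: 0.0216
```

Run:
```python
from h import *
import pickle
o=sensors.get_obs(); print(o['ee_pos'],o['eef_rot'],o['time_s'],o['force'],o['moment'],o['grip_width'])
im=vision.camera("wrist"); cv2.imwrite("pics/w9.png",cv2.resize(im[130:230,440:640],None,fx=4,fy=4,interpolation=cv2.INTER_CUBIC))
```

```text
[ 0.47307674 -0.23375414  0.21369389] [3.14145804e+00 3.67565670e-04 1.72176675e+00] 13.2 [-0.78968113 -3.33509085 -1.36839603] [-0.80697451  0.12947586 -0.27363301] 0.02159638858235203
```

View pics/w9.png

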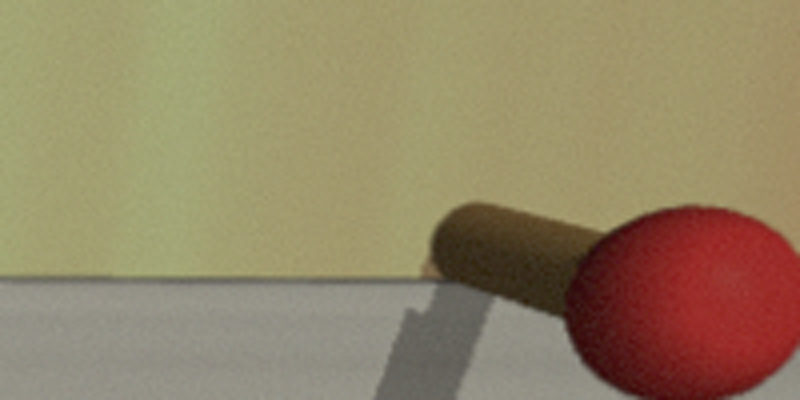

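Call:
{"name": "arm_command", "arguments": {"plan": [0.32,0,0,0,0,0.32,0,0,0,0,0.32,0,0,0,0,0.32,0,0,0,0,0.32,0,0,0,0], "newtons": 20}}

```text
time_s: 13.75
ee_pos: [0.4731, -0.2336, 0.2137]
eef_rot: [3.142, -0.0, 1.722]
force: [-0.5, 0.9, 0.2]
grip_width: 0.0321
```

Run:
```python
from h import *
import pickle
o=sensors.get_obs(); print(o['ee_pos'],o['eef_rot'],o['time_s'],o['force'],o['moment'],o['grip_width'],o['qpos'])
im=vision.camera("wrist"); cv2.imwrite("pics/w10.png",im);pickle.dump(prm("wrist"),open("w10.pkl","wb"))
im=vision.camera("scene"); cv2.imwrite("pics/s10.png",cv2.resize(im[170:290,220:340],None,fx=5,fy=5,interpolation=cv2.INTER_CUBIC))
```

```text
[ 0.47312091 -0.23356778  0.21365895] [ 3.14158344e+00 -3.48642546e-05  1.72212769e+00] 13.75 [-0.51508365  0.926376    0.19676995] [-0.05089725  0.08444961  0.00142355] 0.03212655286158081 [-5.28001017e-01  4.93158311e-01  1.74705338e+00  4.19674377e-05
  9.01395706e-01 -6.79358422e-01]
```

View pics/w10.png

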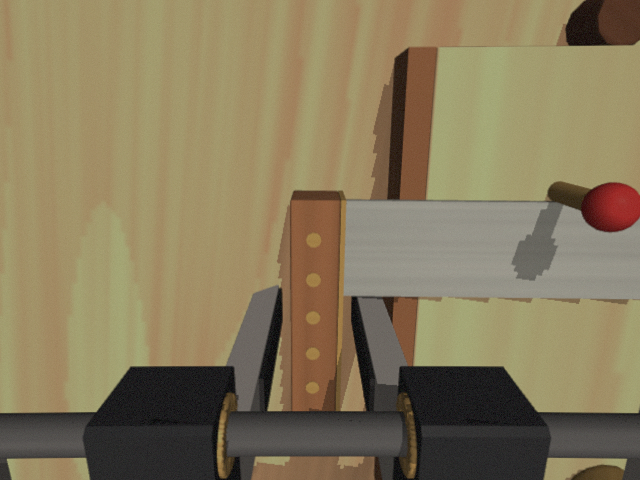

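View pics/s10.png

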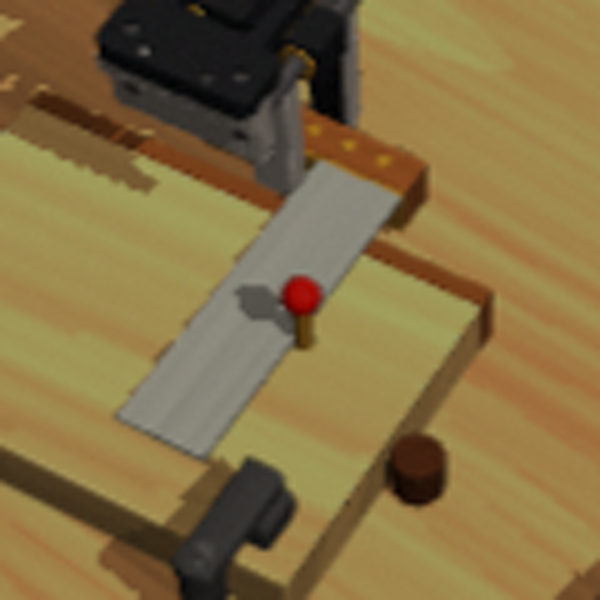

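Run:
```python
from h import *
import pickle
pr=pickle.load(open("w10.pkl","rb"))
obj=np.array([(-11,50,33),(11,50,33),(11,10,33),(-11,50,9)])/1000
obs=np.array([(200,290.5),(200,345),(297,344.5),(191.5,293)])
x,r=fit(obj,obs,pr,[.473,-.23,.151]); print(x,np.degrees(x[2]),r.tolist())
th=np.radians(8.6); R=np.array([[np.cos(th),-np.sin(th)],[np.sin(th),np.cos(th)]]); B=np.array([.58478,-.21841])
sb=R.T@(x[:2]-B); print('square in board',sb,'gap',-.08-(sb[0]+.011))
t=np.array([.4731,-.2336]); print('tool in board',R.T@(t-B))
for bx in (-.011-.008-.012,):
    tgt=x[:2]+R@np.array([bx,0]); d=tgt-t; print(tgt,d,d/.4)
```

```text
[ 0.47324978 -0.22995905  0.15335549] 8.786622318675313 [[0.9, -1.1], [0.8, 1.3], [-0.9, -0.0], [-0.9, -0.2]]
square in board [-0.11200321  0.00525851] gap 0.021003207580017766
tool in board [-0.11269575  0.0016809 ]
[ 0.44259833 -0.23459464] [-0.03050167 -0.00099464] [-0.07625417 -0.00248661]
```

Call:
{"name": "arm_command", "arguments": {"plan": [0.32,0,0,0.05,0,0.32,0,0,0.13,0,-0.28,-0.04,0,0.15,-0.06,-0.28,-0.083,-0.004,0.15,-0.13,-0.28,-0.083,-0.004,0.15,-0.2,-0.28,-0.083,-0.004,0.15,-0.27,-0.28,-0.083,-0.004,0.15,-0.34,-0.28,-0.083,-0.004,0.15,-0.41,-0.28,-0.083,-0.004,0.15,-0.48,-0.28,-0.083,-0.004,0.15,-0.55,-0.28,-0.083,-0.004,0.15,-0.62,-0.28,-0.083,-0.004,0.15,-0.69,-0.28,-0.083,-0.004,0.15,-0.75,-0.28,-0.083,-0.004,0.15,-0.75,-0.28,-0.083,-0.004,0.15,-0.75,-0.28,-0.083,-0.004,0.15,-0.75]}}

```text
time_s: 15.45
ee_pos: [0.4399, -0.2352, 0.2737]
eef_rot: [3.142, 0.0, 0.154]
force: [0.2, 0.1, -0.3]
grip_width: 0.06
```

Run:
```python
from h import *
import pickle
o=sensors.get_obs(); print(o['ee_pos'],o['eef_rot'],np.degrees(o['eef_rot'][2]),o['time_s'],o['force'],o['moment'],o['grip_width'],o['qpos'])
im=vision.camera("wrist"); cv2.imwrite("pics/w11.png",im);pickle.dump(prm("wrist"),open("w11.pkl","wb"))
```

```text
[ 0.43988904 -0.23523592  0.27365354] [3.14158826e+00 3.32249895e-05 1.54201073e-01] 8.835070694750016 15.45 [ 0.1804928   0.14705758 -0.26895036] [ 0.02363253  0.1481169  -0.04975851] 0.059965786898227305 [-5.64501946e-01  3.42810846e-01  1.79716719e+00 -2.98950277e-05
  1.00163673e+00  8.52109419e-01]
```

View pics/w11.png

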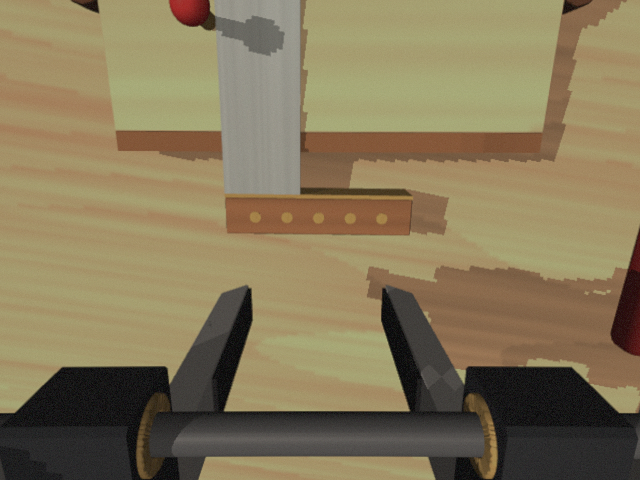

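Call:
{"name": "arm_command", "arguments": {"plan": [-0.28,0,0,-0.06,0,-0.28,0,0,-0.12,0,-0.28,0,0,-0.155,0,-0.28,0,0,-0.155,0,-0.28,0,0,-0.155,0]}}

```text
time_s: 16.0
ee_pos: [0.44, -0.2353, 0.2121]
eef_rot: [3.142, -0.0, 0.152]
force: [-0.1, -0.9, -1.2]
grip_width: 0.0606
```

Run:
```python
from h import *
import pickle
o=sensors.get_obs(); print(o['ee_pos'],o['time_s'],o['force'],o['moment'],o['grip_width'])
im=vision.camera("wrist"); cv2.imwrite("pics/w12.png",im);pickle.dump(prm("wrist"),open("w12.pkl","wb"))
```

```text
[ 0.4400314  -0.23533781  0.21206118] 16.0 [-0.14009398 -0.8649944  -1.24676348] [0.00925808 0.1224943  0.03068922] 0.06059588869229997
```

View pics/w12.png

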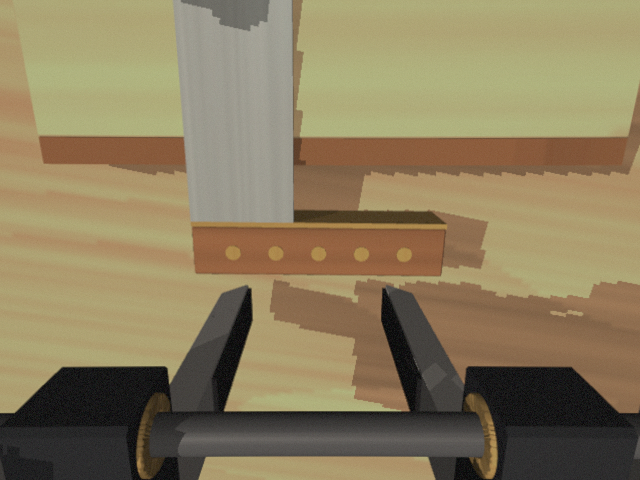

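Call:
{"name": "arm_command", "arguments": {"plan": [-0.28,0.0099,0.0015,0,0,-0.28,0.0198,0.003,0,0,-0.28,0.0297,0.0045,0,0,-0.28,0.0371,0.0056,0,0,-0.28,0.0445,0.0067,0,0,-0.28,0.0519,0.0078,0,0,-0.28,0.0593,0.009,0,0,-0.28,0.0667,0.0101,0,0,-0.28,0.0717,0.0108,0,0,-0.28,0.0717,0.0108,0,0]}}

```text
time_s: 17.05
ee_pos: [0.4688, -0.2308, 0.2116]
eef_rot: [-3.142, -0.0, 0.151]
force: [0.1, 0.2, 0.1]
grip_width: 0.0602
```

Run:
```python
from h import *
import pickle
o=sensors.get_obs(); print(o['ee_pos'],o['time_s'],o['force'],o['moment'],o['grip_width'])
im=vision.camera("wrist"); cv2.imwrite("pics/w13.png",im);pickle.dump(prm("wrist"),open("w13.pkl","wb"))
```

```text
[ 0.46883058 -0.23080581  0.21162149] 17.05 [0.13828826 0.16086363 0.11215684] [-0.01711072  0.12260636 -0.02911775] 0.06021545970486374
```

View pics/w13.png

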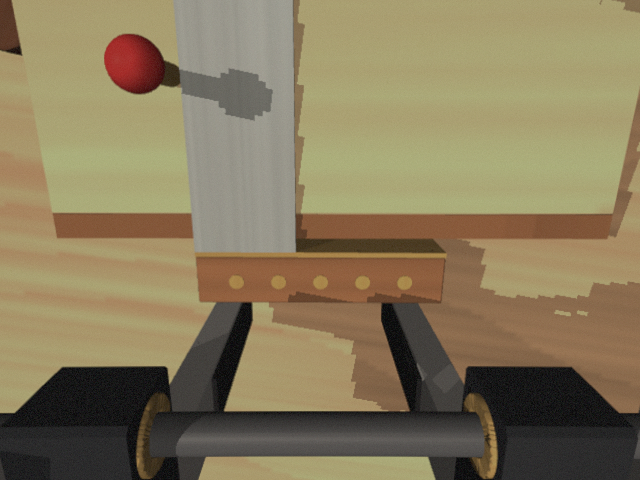

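Call:
{"name": "arm_command", "arguments": {"plan": [-0.28,0.0025,0.0004,0,0,-0.28,0.005,0.0008,0,0,-0.28,0.0075,0.0011,0,0,-0.28,0.0099,0.0015,0,0,-0.28,0.0099,0.0015,0,0]}}

```text
time_s: 17.6
ee_pos: [0.4727, -0.2303, 0.2117]
eef_rot: [3.142, -0.0, 0.151]
force: [-0.3, -0.2, 1.0]
grip_width: 0.0605
```

Run:
```python
from h import *
import pickle
o=sensors.get_obs(); print(o['ee_pos'],o['time_s'],o['force'],o['moment'],o['grip_width'])
im=vision.camera("wrist"); cv2.imwrite("pics/w14.png",im);pickle.dump(prm("wrist"),open("w14.pkl","wb"))
```

```text
[ 0.47265025 -0.23029262  0.21165518] 17.6 [-0.27889864 -0.22536464  0.99984621] [ 0.00203835  0.17380469 -0.01009519] 0.06050943880053306
```

View pics/w14.png

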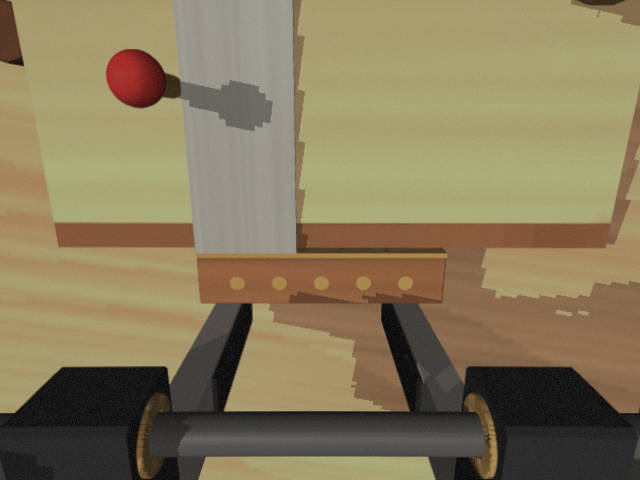

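Call:
{"name": "arm_command", "arguments": {"plan": [-0.28,0.0017,0.0003,0,0,-0.28,0.0034,0.0005,0,0,-0.28,0.0034,0.0005,0,0]}}

```text
time_s: 17.95
ee_pos: [0.4739, -0.2301, 0.2117]
eef_rot: [-3.141, 0.0, 0.151]
force: [-1.4, 0.1, 2.3]
grip_width: 0.0603
```

Call:
{"name": "arm_command", "arguments": {"plan": [-0.28,0.0013,0.0002,0,0,-0.28,0.0013,0.0002,0,0]}}

```text
time_s: 18.15
ee_pos: [0.4741, -0.2301, 0.2116]
eef_rot: [-3.141, 0.001, 0.151]
force: [-6.3, -0.6, 4.5]
grip_width: 0.0601
```

Call:
{"name": "arm_command", "arguments": {"plan": [-0.28,0.0013,0.0002,0,0,-0.28,0.0013,0.0002,0,0]}}

```text
time_s: 18.35
ee_pos: [0.4744, -0.2301, 0.2116]
eef_rot: [-3.141, 0.002, 0.151]
force: [-10.3, -1.3, 6.7]
grip_width: 0.0599
```

Run:
```python
from h import *
import pickle
o=sensors.get_obs(); print(o['ee_pos'],o['time_s'],o['force'],o['moment'],o['grip_width'])
im=vision.camera("wrist"); cv2.imwrite("pics/w15.png",im);pickle.dump(prm("wrist"),open("w15.pkl","wb"))
cv2.imwrite("pics/w15c.png",cv2.resize(im[60:320,90:460],None,fx=2.1,fy=2.1,interpolation=cv2.INTER_CUBIC))
im=vision.camera("scene"); cv2.imwrite("pics/s15.png",cv2.resize(im[170:290,220:340],None,fx=5,fy=5,interpolation=cv2.INTER_CUBIC))
```

```text
[ 0.47435518 -0.23011861  0.21159437] 18.35 [-10.25113914  -1.29655345   6.70142797] [-0.41431065  2.00426077 -0.22876694] 0.05988925261797085
```

View pics/w15c.png

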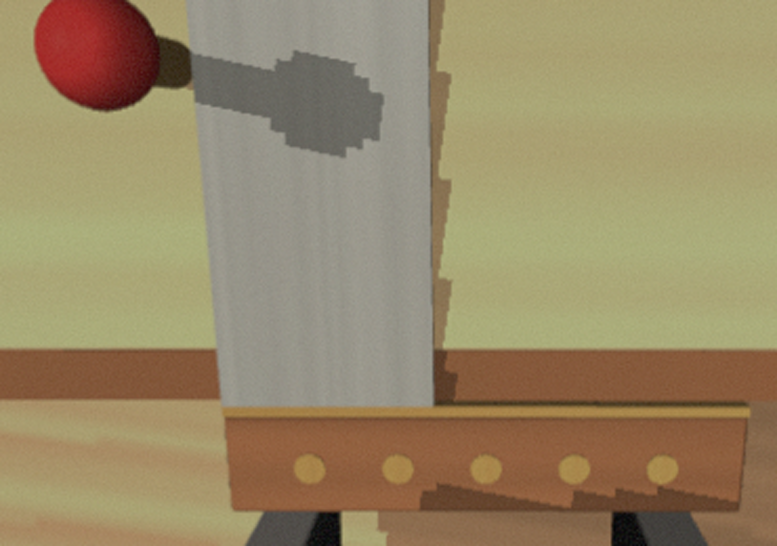

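View pics/s15.png

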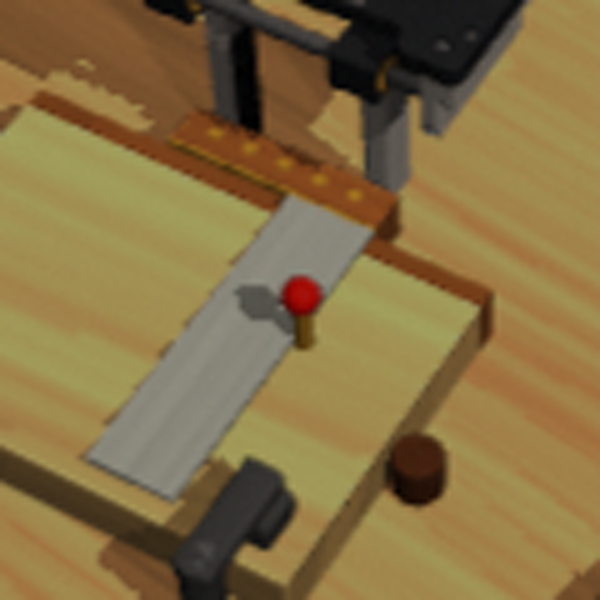

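Run:
```python
from h import *
th=np.radians(8.65); R=np.array([[np.cos(th),-np.sin(th)],[np.sin(th),np.cos(th)]]); B=np.array([.58478,-.21841])
t=np.array([.4744,-.2301]); print(R.T@(t-B))
for b in ((-.092,-.068),):
  d=B+R@b-t; print(d,d/.4)
print(R)
```

```text
[-0.11088264  0.00504391]
[ 0.02965353 -0.06937316] [ 0.07413382 -0.17343291]
[[ 0.98862551 -0.15039814]
 [ 0.15039814  0.98862551]]
```

Call:
{"name": "arm_command", "arguments": {"plan": [-0.28,-0.01,-0.0015,0,0,-0.28,-0.025,-0.0035,0,0,-0.28,-0.025,-0.0035,0.06,0,-0.28,-0.025,-0.0035,0.12,0,-0.28,-0.025,-0.0035,0.12,0]}}

```text
time_s: 18.95
ee_pos: [0.4652, -0.2317, 0.2624]
eef_rot: [3.139, -0.004, 0.151]
force: [0.5, -0.2, -0.1]
grip_width: 0.0603
```

Call:
{"name": "arm_command", "arguments": {"plan": [1,0.03,-0.1,0,0,1,0.0965,-0.1695,0,0,1,0.0965,-0.1695,0,0,1,0.0965,-0.1695,0,0,1,0.0965,-0.1695,-0.06,0,1,0.0965,-0.1695,-0.12,0,1,0.0965,-0.1695,-0.12,0,1,0.0965,-0.1695,-0.12,0]}}

```text
time_s: 19.75
ee_pos: [0.5033, -0.2986, 0.212]
eef_rot: [-3.141, 0.0, 0.152]
force: [-0.1, -0.0, 0.6]
grip_width: 0.001
```

Run:
```python
from h import *
import pickle
o=sensors.get_obs(); print(o['ee_pos'],o['time_s'],o['force'],o['moment'],o['grip_width'])
im=vision.camera("wrist"); cv2.imwrite("pics/w16.png",im);pickle.dump(prm("wrist"),open("w16.pkl","wb"))
im=vision.camera("scene"); cv2.imwrite("pics/s16.png",cv2.resize(im[170:290,220:340],None,fx=5,fy=5,interpolation=cv2.INTER_CUBIC))
```

```text
[ 0.50333078 -0.29864741  0.21195578] 19.75 [-0.09290052 -0.04196063  0.55991206] [-0.00478266  0.10577625 -0.05617306] 0.0010452489664609104
```

View pics/w16.png

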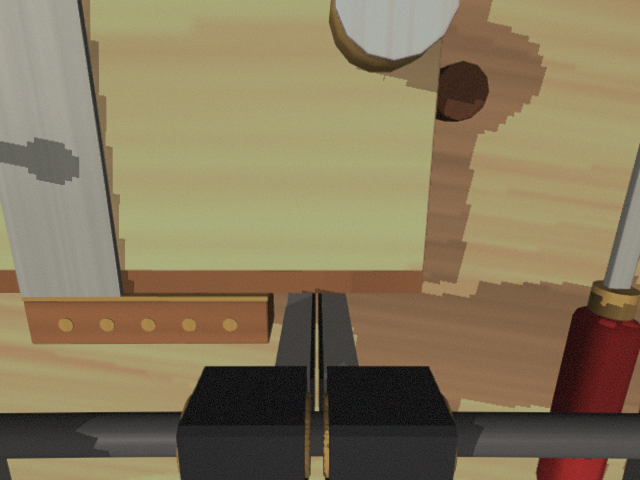

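View pics/s16.png

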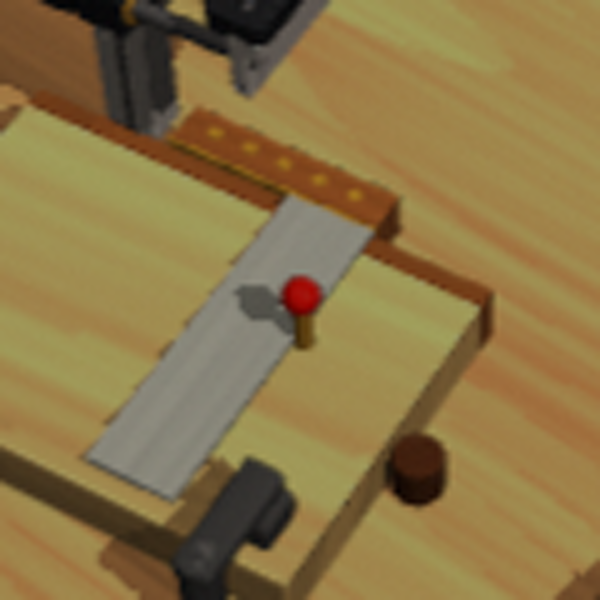

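Call:
{"name": "arm_command", "arguments": {"plan": [1,-0.0008,0.005,0,0,1,-0.0015,0.0099,0,0,1,-0.0023,0.0148,0,0,1,-0.0023,0.0148,0,0]}}

```text
time_s: 20.25
ee_pos: [0.5026, -0.293, 0.2119]
eef_rot: [3.141, -0.0, 0.151]
force: [0.2, -0.2, -0.7]
grip_width: 0.0001
```

Call:
{"name": "arm_command", "arguments": {"plan": [1,-0.0004,0.0025,0,0,1,-0.0004,0.0025,0,0]}}

```text
time_s: 20.45
ee_pos: [0.5025, -0.2921, 0.2117]
eef_rot: [-3.142, 0.0, 0.151]
force: [0.8, 0.0, -0.0]
grip_width: 0.0005
```

Call:
{"name": "arm_command", "arguments": {"plan": [1,-0.0004,0.0025,0,0,1,-0.0004,0.0025,0,0]}}

```text
time_s: 20.65
ee_pos: [0.5023, -0.2912, 0.2116]
eef_rot: [-3.141, 0.0, 0.151]
force: [0.3, 1.0, 0.4]
grip_width: 0.0005
```

Run:
```python
from h import *
import pickle
im=vision.camera("wrist"); cv2.imwrite("pics/w17.png",cv2.resize(im[240:400,0:420],None,fx=1.9,fy=1.9,interpolation=cv2.INTER_CUBIC))
```

```text
(no output)
```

View pics/w17.png

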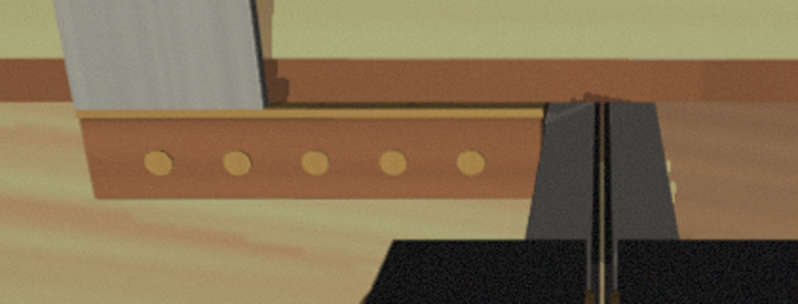

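Close to contact; continue in small steps.

Call:
{"name": "arm_command", "arguments": {"plan": [1,-0.0004,0.0025,0,0,1,-0.0004,0.0025,0,0]}}

```text
time_s: 20.9
ee_pos: [0.5021, -0.2903, 0.2117]
eef_rot: [3.141, 0.0, 0.151]
force: [-1.2, -2.8, -0.7]
grip_width: 0.0003
```

Call:
{"name": "arm_command", "arguments": {"plan": [1,-0.0004,0.0025,0,0,1,-0.0004,0.0025,0,0]}}

```text
time_s: 21.1
ee_pos: [0.5018, -0.2897, 0.2117]
eef_rot: [3.141, 0.0, 0.151]
force: [-2.6, -5.8, -1.4]
grip_width: -0.0
```

Call:
{"name": "arm_command", "arguments": {"plan": [1,0.0012,-0.0075,0,0,1,0.0023,-0.0148,0,0,1,0.0023,-0.0148,0.06,0,1,0.0023,-0.0148,0.12,0,-0.28,-0.05,0.05,0.12,0,-0.28,-0.096,0.1445,0.12,0,-0.28,-0.096,0.1445,0.12,0,-0.28,-0.096,0.1445,0.12,0,-0.28,-0.096,0.1445,0.12,0]}}

```text
time_s: 22.0
ee_pos: [0.464, -0.232, 0.2599]
eef_rot: [3.141, -0.001, 0.151]
force: [0.3, 0.6, -0.5]
grip_width: 0.037
```

Run:
```python
from h import *
import pickle
o=sensors.get_obs(); print(o['ee_pos'],o['time_s'],o['force'],o['moment'],o['grip_width'])
im=vision.camera("wrist"); cv2.imwrite("pics/w18.png",im);pickle.dump(prm("wrist"),open("w18.pkl","wb"))
```

```text
[ 0.46404469 -0.2320197   0.25990104] 22.0 [ 0.29311988  0.58258289 -0.47581862] [-0.02243395  0.12587706 -0.0344621 ] 0.037045733784242085
```

View pics/w18.png

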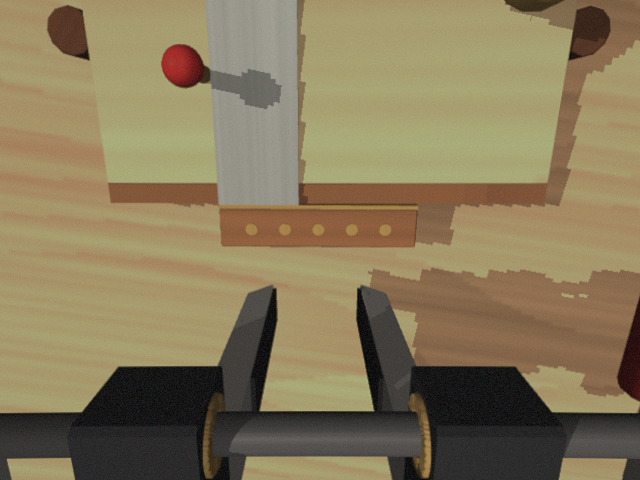

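Call:
{"name": "arm_command", "arguments": {"plan": [-0.28,0,0,-0.06,0,-0.28,0,0,-0.118,0,-0.28,0,0,-0.118,0,-0.28,0,0,-0.118,0,-0.28,0.01,0.0015,-0.118,0,-0.28,0.0175,0.0027,-0.118,0,-0.28,0.0215,0.0033,-0.118,0,-0.28,0.0235,0.0036,-0.118,0,-0.28,0.0235,0.0036,-0.118,0]}}

```text
time_s: 22.95
ee_pos: [0.4731, -0.2299, 0.2126]
eef_rot: [3.141, -0.0, 0.151]
force: [-0.1, 0.8, -0.8]
grip_width: 0.0601
```

Call:
{"name": "arm_command", "arguments": {"plan": [-0.28,0.0015,0.0002,0,0,-0.28,0.0015,0.0002,0,0]}}

```text
time_s: 23.15
ee_pos: [0.4735, -0.23, 0.2125]
eef_rot: [-3.142, 0.0, 0.151]
force: [-0.9, -0.5, -0.2]
grip_width: 0.0604
```

Call:
{"name": "arm_command", "arguments": {"plan": [-0.28,0.0013,0.0002,0,0,-0.28,0.0013,0.0002,0,0]}}

```text
time_s: 23.35
ee_pos: [0.4739, -0.23, 0.2124]
eef_rot: [-3.142, 0.001, 0.151]
force: [-3.9, -2.0, 1.5]
grip_width: 0.0601
```

Call:
{"name": "arm_command", "arguments": {"plan": [-0.28,0.0013,0.0002,0,0,-0.28,0.0013,0.0002,0,0]}}

```text
time_s: 23.55
ee_pos: [0.4742, -0.23, 0.2124]
eef_rot: [-3.141, 0.002, 0.151]
force: [-8.4, -3.2, 3.6]
grip_width: 0.0602
```

Call:
{"name": "arm_command", "arguments": {"plan": [-0.28,0.001,0.0002,0,0,-0.28,0.001,0.0002,0,0]}}

```text
time_s: 23.75
ee_pos: [0.4744, -0.23, 0.2124]
eef_rot: [-3.141, 0.002, 0.151]
force: [-10.9, -2.7, 6.7]
grip_width: 0.0601
```

Call:
{"name": "arm_command", "arguments": {"plan": [-0.28,0.0004,0.0001,0,0,-0.28,0.0004,0.0001,0,0,-0.28,0.0004,0.0001,0,0,-0.28,0.0004,0.0001,0,0]}}

```text
time_s: 24.15
ee_pos: [0.4744, -0.23, 0.2124]
eef_rot: [-3.141, 0.003, 0.151]
force: [-12.7, -5.0, 6.8]
grip_width: 0.0599
```

Call:
{"name": "arm_command", "arguments": {"plan": [-0.28,0,0,0,0,-0.28,0,0,0,0,-0.28,0,0,0,0,-0.28,0,0,0,0,-0.28,0,0,0,0]}}

```text
time_s: 24.65
ee_pos: [0.4745, -0.23, 0.2124]
eef_rot: [-3.141, 0.003, 0.151]
force: [-13.1, -3.6, 6.5]
grip_width: 0.0602
```

Call:
{"name": "arm_command", "arguments": {"plan": [-0.28,0,0,0,0,-0.28,0,0,0,0,-0.28,0,0,0,0,-0.28,0,0,0,0]}}

```text
time_s: 25.05
ee_pos: [0.4744, -0.23, 0.2124]
eef_rot: [-3.141, 0.003, 0.151]
force: [-12.4, -4.4, 7.4]
grip_width: 0.0602
```

Run:
```python
from h import *
o=sensors.get_obs(); print(o['ee_pos'],o['time_s'],o['force'],o['moment'],o['grip_width'])
im=vision.camera("wrist"); cv2.imwrite("pics/w19.png",cv2.resize(im[60:320,90:460],None,fx=2.1,fy=2.1,interpolation=cv2.INTER_CUBIC))
```

```text
[ 0.47443516 -0.23000757  0.21240415] 25.05 [-12.44908259  -4.3686779    7.35295913] [-0.89273878  2.38858906 -0.24457265] 0.06018439973715946
```

View pics/w19.png

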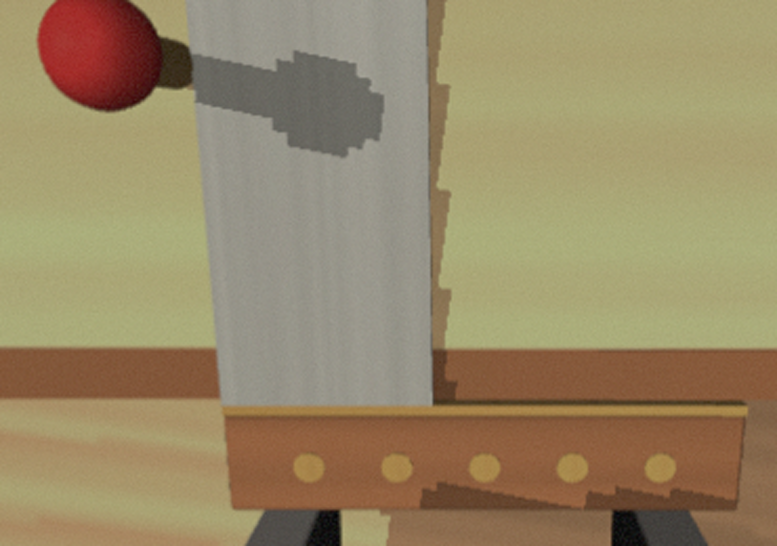

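Call:
{"name": "arm_command", "arguments": {"plan": [-0.28,0,0,0,0,-0.28,0,0,0,0,-0.28,0,0,0,0,-0.28,0,0,0,0,-0.28,-0.0025,-0.0004,0,0,-0.28,-0.005,-0.0008,0,0,-0.28,-0.0125,-0.002,0,0,-0.28,-0.03,-0.0045,0,0,-0.28,-0.03,-0.0045,0.06,0,-0.28,-0.03,-0.0045,0.12,0,-0.28,-0.03,-0.0045,0.17,0,-0.28,-0.03,-0.0045,0.17,0,-0.28,-0.03,-0.0045,0.17,0]}}

```text
time_s: 26.4
ee_pos: [0.4628, -0.2314, 0.2801]
eef_rot: [3.142, -0.0, 0.151]
force: [0.2, 0.4, -0.8]
grip_width: 0.0605
```

Run:
```python
from h import *
import pickle
o=sensors.get_obs(); print(o['ee_pos'],o['time_s'],o['force'],o['moment'],o['grip_width'])
im=vision.camera("wrist"); cv2.imwrite("pics/w20.png",im);pickle.dump(prm("wrist"),open("w20.pkl","wb"))
im=vision.camera("scene"); cv2.imwrite("pics/s20.png",cv2.resize(im[170:290,220:340],None,fx=5,fy=5,interpolation=cv2.INTER_CUBIC))
```

```text
[ 0.4628489  -0.23135248  0.28008432] 26.4 [ 0.20784159  0.44096362 -0.80071213] [-0.02800031  0.14025712  0.01567957] 0.06053240269714032
```

View pics/w20.png

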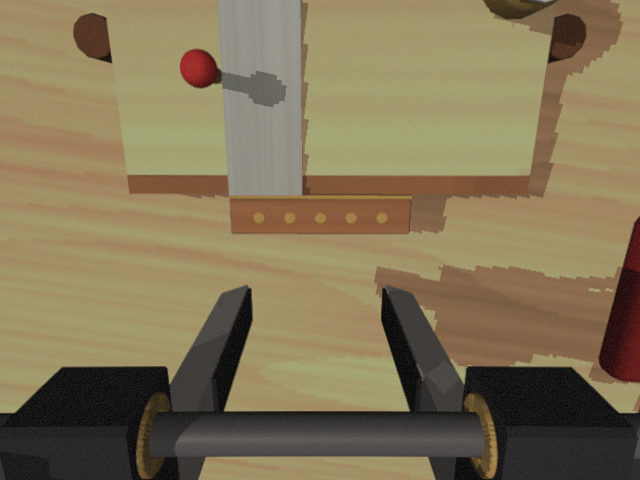

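View pics/s20.png

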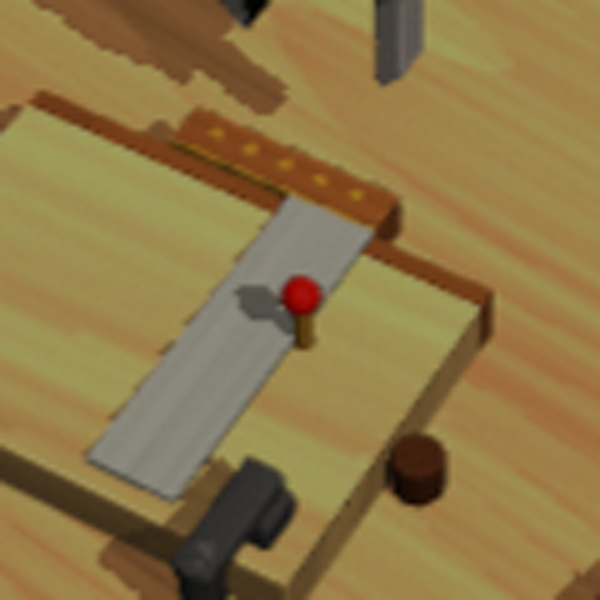

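Call:
{"name": "arm_command", "arguments": {"plan": [-0.28,-0.118,0.109,0,0,-0.28,-0.118,0.109,0,0,-0.28,-0.118,0.109,0,0,-0.28,-0.118,0.109,0,0]}}

```text
time_s: 26.9
ee_pos: [0.4164, -0.1881, 0.2803]
eef_rot: [3.141, -0.0, 0.151]
force: [0.2, -0.1, -0.4]
grip_width: 0.0606
```

Run:
```python
from h import *
import pickle
o=sensors.get_obs(); print(o['ee_pos'],o['time_s'],o['force'])
im=vision.camera("wrist"); cv2.imwrite("pics/w21.png",im);pickle.dump(prm("wrist"),open("w21.pkl","wb"))
```

```text
[ 0.41637059 -0.18813186  0.28028098] 26.9 [ 0.15430982 -0.14788758 -0.36355513]
```

View pics/w21.png

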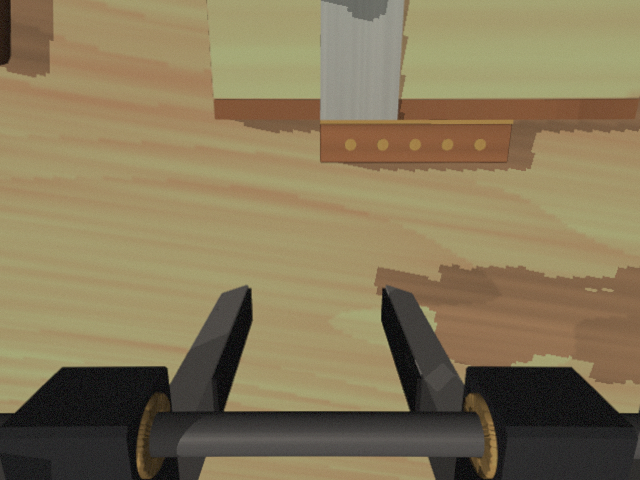

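Run:
```python
from h import *
import pickle
pr=pickle.load(open("w21.pkl","rb"))
im=cv2.imread("pics/w21.png")
cv2.imwrite("pics/w21c.png",cv2.resize(im[85:175,310:520],None,fx=3.8,fy=3.8,interpolation=cv2.INTER_CUBIC))
g=cv2.GaussianBlur(im,(3,3),.8).astype(int)
for c in (250,300,330,360,390,420,440,460,480,500,505,540,600): print(c,[tuple(g[r,c]) for r in range(114,128,1)][::1] if c in(440,300) else '')
th=np.radians(8.65); R=np.array([[np.cos(th),-np.sin(th)],[np.sin(th),np.cos(th)]]); B=np.array([.58478,-.21841])
b=lambda P:((P[:,:2]-B)@R).round(4)
print(proj(np.array([[*(B+R@[-.08,y]),z] for y in(.1,.05,-.04,-.1) for z in(.029,.033)]),pr).round(1))
```

```text
250 
300 [(np.int64(56), np.int64(85), np.int64(128)), (np.int64(56), np.int64(85), np.int64(128)), (np.int64(56), np.int64(84), np.int64(128)), (np.int64(55), np.int64(84), np.int64(127)), (np.int64(57), np.int64(85), np.int64(128)), (np.int64(62), np.int64(89), np.int64(126)), (np.int64(65), np.int64(91), np.int64(123)), (np.int64(66), np.int64(90), np.int64(119)), (np.int64(66), np.int64(90), np.int64(118)), (np.int64(66), np.int64(91), np.int64(118)), (np.int64(66), np.int64(91), np.int64(118)), (np.int64(67), np.int64(92), np.int64(120)), (np.int64(68), np.int64(94), np.int64(121)), (np.int64(68), np.int64(94), np.int64(122))]
330 
360 
390 
420 
440 [(np.int64(58), np.int64(86), np.int64(131)), (np.int64(57), np.int64(86), np.int64(130)), (np.int64(57), np.int64(86), np.int64(130)), (np.int64(57), np.int64(86), np.int64(130)), (np.int64(55), np.int64(84), np.int64(126)), (np.int64(57), np.int64(92), np.int64(130)), (np.int64(66), np.int64(115), np.int64(150)), (np.int64(72), np.int64(127), np.int64(162)), (np.int64(72), np.int64(128), np.int64(163)), (np.int64(68), np.int64(118), np.int64(153)), (np.int64(58), np.int64(95), np.int64(131)), (np.int64(55), np.int64(85), np.int64(125)), (np.int64(57), np.int64(86), np.int64(130)), (np.int64(57), np.int64(87), np.int64(132))]
460 
480 
500 
505 
540 
600 
[[119.8 233.8]
 [119.9 232.4]
 [120.  328.6]
 [120.  328.8]
 [119.6 499.9]
 [119.7 503.1]
 [118.9 615.9]
 [118.9 621.3]]
```

View pics/w21c.png

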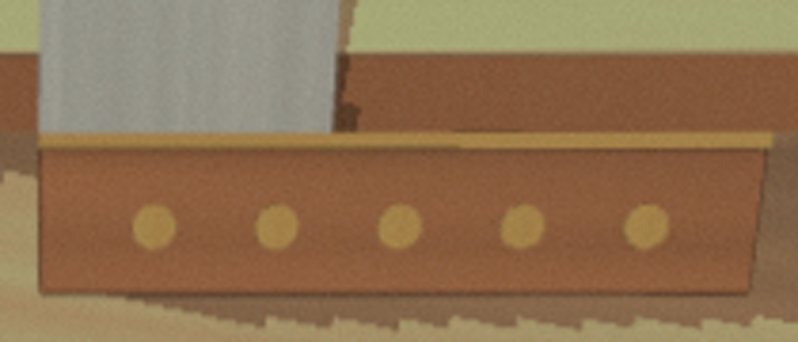

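Call:
{"name": "arm_command", "arguments": {"plan": [-0.28,0.087,0.013,0,0,-0.28,0.087,0.013,0,0,-0.28,0.087,0.013,0,0]}}

```text
time_s: 27.25
ee_pos: [0.4513, -0.1829, 0.2799]
eef_rot: [-3.141, 0.001, 0.152]
force: [-0.2, 0.5, -0.3]
grip_width: 0.0599
```

Run:
```python
from h import *
o=sensors.get_obs(); print(o['ee_pos'],o['time_s'],o['force'])
im=vision.camera("wrist"); cv2.imwrite("pics/w22.png",im)
cv2.imwrite("pics/w22c.png",cv2.resize(im[0:130,250:410],None,fx=4.5,fy=4.5,interpolation=cv2.INTER_CUBIC))
cv2.imwrite("pics/top22.png",vision.camera("top"))
```

```text
[ 0.45127049 -0.18294453  0.27985536] 27.25 [-0.19477402  0.51901899 -0.29197599]
```

View pics/w22c.png

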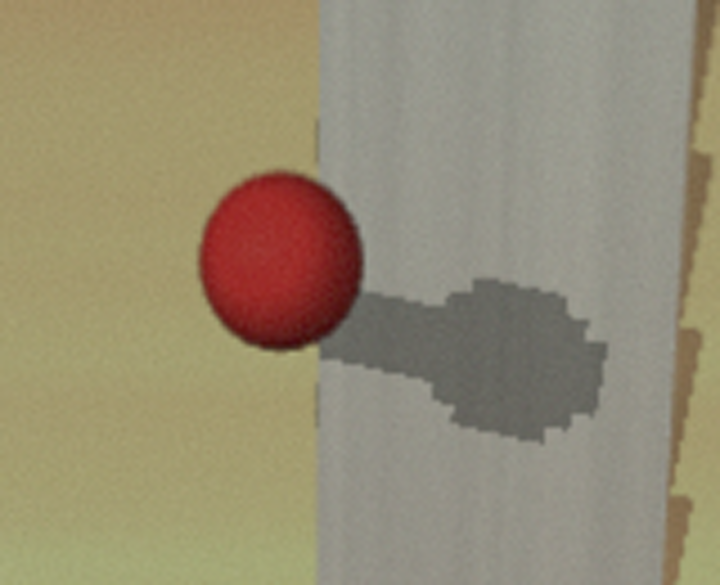

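View pics/top22.png

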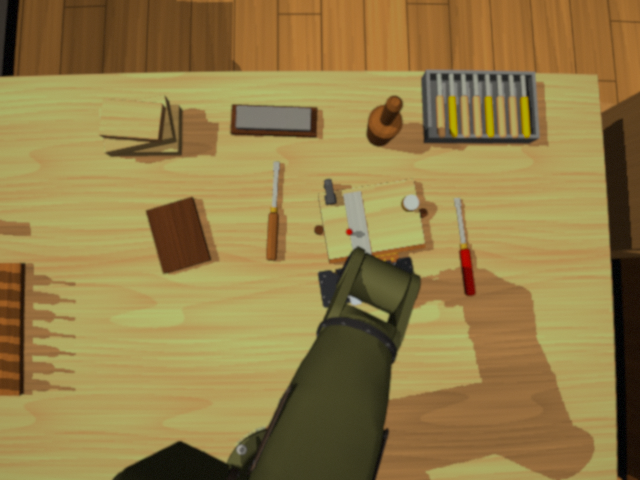

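```bash
python3 -c "
from station import job,sensors
print(job.hand_in()); print(sensors.get_obs()['time_s'])"
```

```text
the job is handed in; nothing more can be done
None
the job is handed in; nothing more can be done
```

The try square is in place, and I handed the job in at about 27 s. Its blade lies on the board with the outer edge against the pin, and its brass face is flush along the lipping.

**What I did**
- I lifted the square by its stock and laid the blade on the board to the right of the pin. Then I slid it sideways until it touched the pin (about 3 N).
- After letting go, I pushed the stock up to the lipping with both fingers open. This first push reached about 10 N.
- I nudged the stock's toe end sideways until it met firm resistance at the pin (about 6 N).
- For the final press, the force towards the lipping read 12.8–13.5 N for a bit over a second. That is slightly above the 12 N asked. The highest push I read, counting the sideways and upward components too, was about 15–16 N, below the 20 N limit. I read forces only at the end of each move, so a brief peak between readings could have gone unseen.
- I then backed off and raised the gripper clear.

**Last checks**
- **Lipping:** seen from above, there is no gap between brass and lipping at either end.
- **Pin:** the blade edge sits 3.75 mm from the pin's centre, against the 4 mm shank radius. That fits contact within what I could measure. The head hides the shank in this last view, so I also rely on the firm resistance I felt and on an earlier view showing the shank against the edge.
- **Other tools:** the tin, gouge and chisel are where they started in the top camera view.
- **One oddity:** the presses also showed an upward force of about 7 N on the tool that I did not explain. After I let go, the blade looked flat in the pictures; I did not measure its height.

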